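Brush out and seal the sample jars

ROBOT

A 6-joint arm with a two-finger parallel gripper is mounted at the origin on the work surface; the furniture and walls round the work are solid. World frame = base frame: x ahead of the robot, y to its left, z up, the work surface at z = 0. Lengths are in m, angles in rad, forces in N, time in s.
With the tool pointing down it reaches from about 0.3 to 0.875 m from the base axis. Payload 6.4 kg.
Tool frame: the origin (TCP) lies at the centre of the arm's flange, where the gripper is bolted on; the fingertips stand 173 mm ahead of it and the grasp point (between the pads) lies 155 mm ahead of it; z points along the fingers, x is the direction in which the jaws open and shut, and the axes are right-handed (so a half turn about z gives the same grasp; the last joint's range is limited). The gripper opens to 85 mm and grips with 20 to 120 N. Pads are 22 mm wide; open, the fingers measure 114 mm over their backs; the gripper's body (76 mm by 85 mm) begins 54 mm behind the grasp point. The pads swing forward as they close: fully open they stand 13 mm farther back than shut.
Start: joints at [-1.481, 0.181, 1.607, -0, 1.354, -0.206], TCP at [0.168, -0.55, 0.405] pointing down, gripper open.
Joint ranges: [-2.99, 2.99], [-0.89, 2.07], [0.3, 2.58], [-1.14, 4.28], [0, 2.63], [-3.12, 3.12]. Speed limits (rad/s): [2.57, 2.57, 3.01, 3.14, 3.14, 3.14].

INTERFACE

Orientations are given as a unit quaternion [w, x, y, z].
In Python, from bench import ctrl gives the robot as it stands. The module is installed in compiled form; this text tells all that it offers.
- The arm moves only by the tool move_arm, never from a script. Its argument "moves" is a list of rows, each an object of numbers: "gripper": the opening in per cent of the stroke, from 0 (shut) to 100 (fully open); "x", "y", "z": the shift along the tool's x, y, z in cm; "roll": the turn about the tool's z in degrees. In form: [{"gripper": .., "x": .., "y": .., "z": .., "roll": ..}, ...]. A call has 1 to 5 rows; each row shifts and turns the commanded pose from where the row before left it, along the tool's axes as they then stand; what a row does not reach is not made up. A row lasts 1/8 s, in which the tool goes at most 62.5 mm and 10.7 degrees, less where a joint would pass 70% of its speed; a pose out of reach is approached as far as the arm can. A call is refused whole if a number of a shift passes 6.25 or a number of a turn 10.7, either way. A call with a gripper value outside its range is refused whole. The fingers move at their own pace and stop on an object; the grip force is fixed at half the most. Time passes only in rows, so rows that do not move let the fingers close. It gives the time, the measured TCP pose, the force and the opening at its end, in the units of the state.
- ctrl.get_obs(): the state, without advancing time (a new reading comes with each control period).
- ctrl.camera(name): name is "scene" or "top"; returns a dict with "img" (420x560x3 uint8, red, green, blue), "fx", "fy", "cx", "cy" (pixels), "world_from_camera" (4x4, takes a point from camera to world coordinates). Camera axes: x right, y up, looking along -z (the intrinsics and any distortion apply to the point x, -y, -z); pixel columns grow to the right and rows downward; lengths in m; the calibration is good to about 2 mm. A picture is of the moment at which its call begins. There is no depth.
- ctrl.hand_in(): hands the job in, once; it reports no verdict.
The state is a dict: "time_s": time; "q": joint angles; "dq": joint speeds; "joint_efforts": joint torques, N m; "eef_pos": TCP position; "eef_rot": TCP orientation; "wrist_force": force on the tool from outside, world axes, zero at the start; "torque": the same for the moment, N m; "opening": opening from 0.0 (shut) to 1.0 (fully open).
Only numpy, scipy, OpenCV 4.12 (cv2) and the standard library are available. Lean on these libraries where they do the work, as an engineer would, in place of code of your own. Each camera call takes 0.05 s, during which the arm holds its last target. There are 200 camera calls.

TASK

Get the open sample jars in the dust chest ready for the next samples: slide the clear cover over them back under its neighbour, take the brush from its pot and scrub each open jar down to the bottom, up, and down to the bottom again, working from the jar nearest the robot to the farthest so that no residue is carried back. Then stand the brush in its pot again, put a lid from the tray squarely on each of these jars and press its button fully down, and slide the cover shut; leave the tape roll and the tin of screws where they are.

Things in the scene. Friction and masses are not known exactly. Their poses are not given: they have to be found in the camera images.
- chest: grey dust chest, fixed, with two clear sliding top covers; 268 mm deep (x), 316 mm wide (y), 131 mm high to the aluminium rails; origin at the centre of its underside, x away from the robot, y left, turned up to 12 degrees. Right half: three seats for open jars at x = -76, 0, +76, y = -97 mm (18 mm deep recesses, floor at z = 12). Left half: sealed jars, leave them. Wall tops at z = 113
- cover (a joint): the lower cover, over the right half: 0 shut, grows as it slides along the chest's +y (left) under its neighbour, 0.112 m fully open; about 1.5 N of friction, stays where left. Fully open it leaves an opening 110 mm wide over the row of jars
- cover_handle (a point): the lower cover's handle, an upright aluminium block at its right edge, 70 mm long (chest x), 14 mm thick (chest y), 30 mm high; point on its centre line 13 mm below its top, 137 mm above the table, axes as the chest's. Moves with the cover. Cover top faces: lower one at 120 mm, upper one at 127 mm above the table
- top_cover (a joint): the upper cover, over the left half: 0 shut, grows as it slides to the right (chest -y) over the lower one, up to 0.112 m. Shut at the start, shall be shut at the end. Its like handle stands at its left edge, top 157 mm above the table
- jar_1_mouth (a point): open white plastic jar in the seat nearest the robot (None if that seat is empty; two or three jars are there): 60 mm outside, 52 mm inside diameter, 85 mm high, stands loose in its recess. Point: centre of the mouth, level with the rim, 97 mm above the table; z up. Inner floor 81 mm below it
- jar_2_mouth (a point): open white plastic jar in the seat in the middle (None if that seat is empty; two or three jars are there): 60 mm outside, 52 mm inside diameter, 85 mm high, stands loose in its recess. Point: centre of the mouth, level with the rim, 97 mm above the table; z up. Inner floor 81 mm below it
- jar_3_mouth (a point): open white plastic jar in the seat farthest from the robot (None if that seat is empty; two or three jars are there): 60 mm outside, 52 mm inside diameter, 85 mm high, stands loose in its recess. Point: centre of the mouth, level with the rim, 97 mm above the table; z up. Inner floor 81 mm below it
- lid_1_top (a point): loose lid, one of three alike, any fits any jar: black disc 62 mm across, below it a rubber plug 47 mm across, 10 mm deep, chamfered; grey round button 26 mm across on top. Point: centre of the disc's top face, 6 mm above its underside (which rests on the rim), 16 mm above the plug's end; z up. Button top 18 mm above it raised, 8 mm when down. In the tray at the start. 70 g
- lid_1_button (a joint): that lid's push button: 0 raised (as at the start), 0.010 m fully down; yields to about 7 N, stays where left. Raised it serves as the grip for carrying the lid; pushed down it seals the jar. A raised button is too tall to pass beneath the cover
- lid_2_top (a point): loose lid, one of three alike, any fits any jar: black disc 62 mm across, below it a rubber plug 47 mm across, 10 mm deep, chamfered; grey round button 26 mm across on top. Point: centre of the disc's top face, 6 mm above its underside (which rests on the rim), 16 mm above the plug's end; z up. Button top 18 mm above it raised, 8 mm when down. In the tray at the start. 70 g
- lid_2_button (a joint): that lid's push button: 0 raised (as at the start), 0.010 m fully down; yields to about 7 N, stays where left. Raised it serves as the grip for carrying the lid; pushed down it seals the jar. A raised button is too tall to pass beneath the cover
- lid_3_top (a point): loose lid, one of three alike, any fits any jar: black disc 62 mm across, below it a rubber plug 47 mm across, 10 mm deep, chamfered; grey round button 26 mm across on top. Point: centre of the disc's top face, 6 mm above its underside (which rests on the rim), 16 mm above the plug's end; z up. Button top 18 mm above it raised, 8 mm when down. In the tray at the start. 70 g
- lid_3_button (a joint): that lid's push button: 0 raised (as at the start), 0.010 m fully down; yields to about 7 N, stays where left. Raised it serves as the grip for carrying the lid; pushed down it seals the jar. A raised button is too tall to pass beneath the cover
- tray: low steel tray for the lids, fixed, 122 mm (x) by 238 mm (y); floor 3 mm thick, rim 11 mm high; origin at the centre of its underside
- pot_mouth (a point): brush pot, a fixed steel cup 60 mm across and 85 mm high, 54 mm wide inside, floor 5 mm thick: centre of its mouth; z up
- brush_tip (a point): jar brush, its lower end: centre of the flat end of the bristle head; z points along the brush to the handle. Head round, 34 mm across, 66 mm long, stiff; brush 190 mm long, 90 g. Stands upright in the pot, bristles down, at the start
- brush_grip (a point): the brush's round black handle, 18 mm across: point on its axis, 160 mm from the tip; the handle reaches from 118 to 190 mm from the tip, so its top end is 30 mm above this point
- roll_center (a point): bystander: roll of green tape lying flat, 82 mm across, 25 mm high; point half-way up
- tin_center (a point): bystander: open tin of screws, 64 mm across, 21 mm high; point half-way up
Mind the look-alikes: they are no part of the job. Leave any brown look-alike of the part that bears lid_3_top alone.

How it is judged:
By the outcome, as a careful person would: the job done as asked, in the order asked, and still so for the second after the job is handed in, with the robot touching nothing.
Of jar_1, jar_2, jar_3 only 2 to 3 are there at a start; the rules pass over those that are not, and their reading is None.
At some moment in a run one of lid_1, lid_2, lid_3 may be knocked a few centimetres aside while the robot is not near it.
Once in a run the grip may slacken for a moment while it holds something.
It also fails if it takes over 210 s, if anything falls off the work surface, if the arm or the gripper's body presses on something with over 40 N, if the wrist force passes 120 N, or if a joint passes its speed limit or range.

## Working session

There is one attempt and no reset: what is moved stays moved. The work goes in short steps, Python scripts to look and compute and a tool call to move; the robot and the scene stay as the last step left them, time stands still between calls to the robot, and variables do not carry over. Pictures are saved under pics/ and viewed, about 12 in all and at most 16, crops included, and the job is handed in when it is done.

Besides the shell and the picture viewer there is one more tool, called after "Emit:" as a command line: name --argument value ..., lists and objects as JSON in quotes. move_arm: Moves the arm, as the interface text tells. Its arguments: {"type":"object","properties":{"moves":{"type":"array","items":{"type":"object","properties":{"gripper":{"type":"number"},"x":{"type":"number"},"y":{"type":"number"},"z":{"type":"number"},"roll":{"type":"number"}}}}},"required":["moves"]}

```bash
mkdir -p pics
cat > h.py <<'E'
import numpy as np, cv2
from bench import ctrl
def shot(n,name,crop=None,s=1.0):
    c=ctrl.camera(n); im=c["img"][:,:,::-1].copy()
    cv2.imwrite(f"pics/{name}_raw.png",im)
    if crop: 
        a,b,d,e=crop; im=im[b:e,a:d]
    im=cv2.resize(im,None,fx=s,fy=s,interpolation=cv2.INTER_CUBIC)
    cv2.imwrite(f"pics/{name}.png",im); return c
def ray(c,u,v):
    T=np.array(c["world_from_camera"]); d=np.array([(u-c["cx"])/c["fx"],-(v-c["cy"])/c["fy"],-1.0])
    return T[:3,3],T[:3,:3]@d
def at(c,u,v,z):
    o,d=ray(c,u,v); return (o+d*(z-o[2])/d[2]).round(4)
def px(c,p):
    T=np.array(c["world_from_camera"]); q=T[:3,:3].T@(np.array(p)-T[:3,3])
    return (c["cx"]+c["fx"]*q[0]/-q[2], c["cy"]-c["fy"]*q[1]/-q[2])
E
python3 - <<'E'
from h import *
c=shot("top","t0",s=1.42); d=shot("scene","s0",s=1.42)
for k in (c,d): print({a:(b if a!="img" else 0) for a,b in k.items()})
print(ctrl.get_obs())
E
```

```text
{'img': 0, 'fx': 430.1334906718043, 'fy': 430.1334906718043, 'cx': 279.25300685675546, 'cy': 214.54141257483067, 'world_from_camera': array([[-0.02211942,  0.99320046, -0.11429602,  0.39971033],
       [-0.99962761, -0.02014418,  0.01840815, -0.00563502],
       [ 0.01598059,  0.11466063,  0.99327618,  1.34124161],
       [ 0.        ,  0.        ,  0.        ,  1.        ]])}
{'img': 0, 'fx': 408.7414476929344, 'fy': 408.7414476929344, 'cx': 276.01632343631263, 'cy': 206.12983755962932, 'world_from_camera': array([[ 0.88712293,  0.32500182, -0.32769913,  0.1740498 ],
       [-0.46122194,  0.59819934, -0.65531052, -0.75001477],
       [-0.01694771,  0.73248302,  0.68057432,  0.87402658],
       [ 0.        ,  0.        ,  0.        ,  1.        ]])}
{'time_s': 0.1, 'q': array([-1.48130742e+00,  1.81458414e-01,  1.60789775e+00, -5.56416674e-06,
        1.35378560e+00, -2.06305839e-01]), 'dq': array([-0.00096059, -0.00159895, -0.00280844, -0.00131923,  0.00091596,
        0.00041058]), 'joint_efforts': array([-8.85555642e-05, -4.45880842e+01, -3.52239811e+01, -1.67270114e-04,
        4.21716250e-03,  4.60323031e-05]), 'eef_pos': array([ 0.16760498, -0.54979722,  0.40388367]), 'eef_rot': array([-5.76928370e-04,  8.03585883e-01, -5.95188313e-01, -5.16819566e-04]), 'wrist_force': array([0.24477154, 0.11170859, 0.41036576]), 'torque': array([-0.01148563, -0.01387455, -0.04345919]), 'opening': 1.0022616226816583}
```

View pics/t0.png

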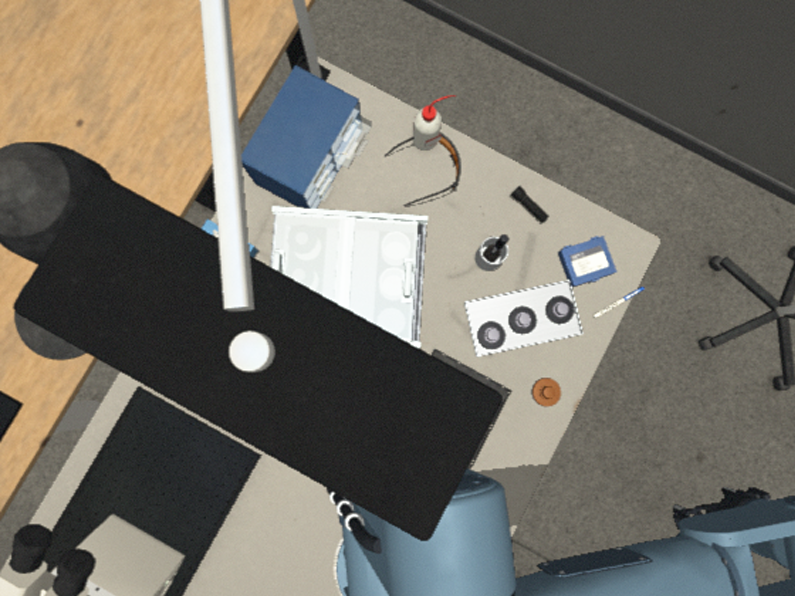

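View pics/s0.png

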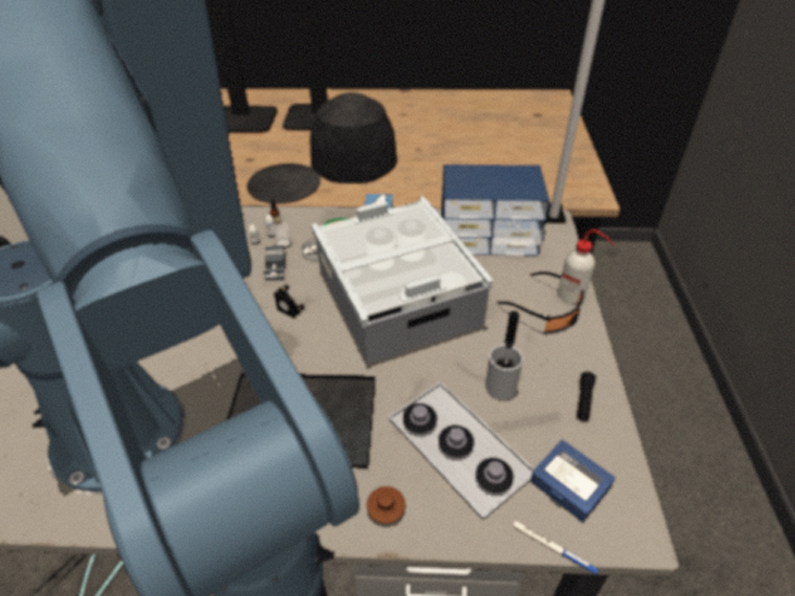

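The top view shows the chest (272–428, 207–345, partly hidden by an overhead lamp), the pot at (490,255), the tray with three black lids at (491,334), (522,319), (560,309), and the brown look-alike lid at (546,391), which stays put. The scene view shows the tape and tin behind the chest to the left. Next I'll enlarge crops for exact pixels.

Run:
```python
import cv2
t=cv2.imread("pics/t0_raw.png"); s=cv2.imread("pics/s0_raw.png")
def cr(im,n,a,b,c,d,k):
    cv2.imwrite(f"pics/{n}.png",cv2.resize(im[b:d,a:c],None,fx=k,fy=k,interpolation=cv2.INTER_CUBIC))
cr(t,"t1",180,135,420,285,3.3)
cr(s,"s1",210,130,390,370,2.5)
```

```text
(no output)
```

View pics/t1.png

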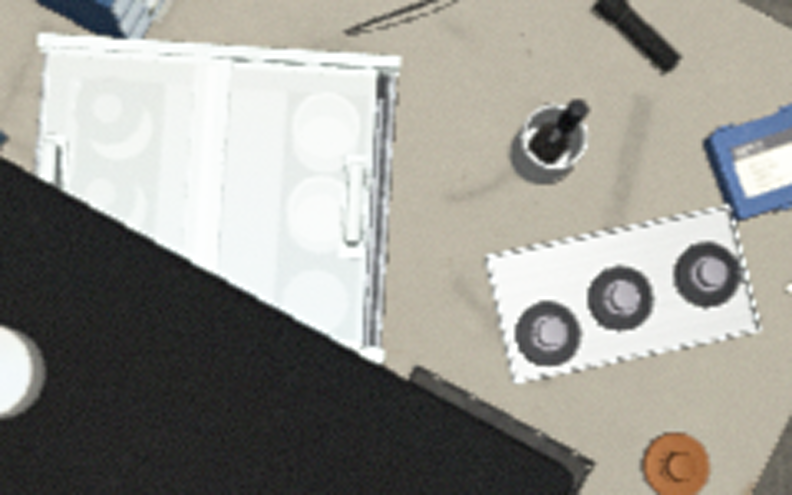

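View pics/s1.png

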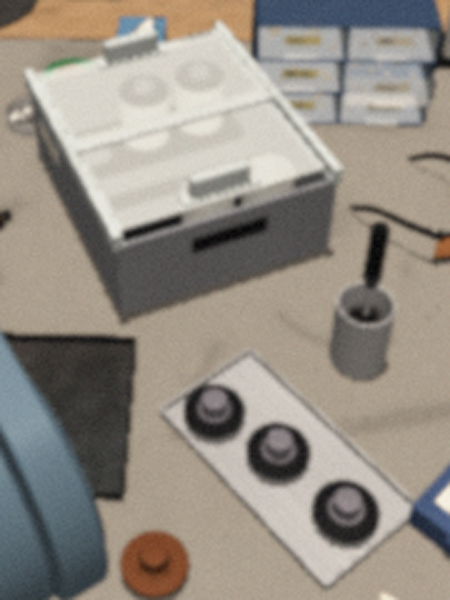

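```bash
cat >> h.py <<'E'
def tri(ct,a,cs,b):
    o1,d1=ray(ct,*a); o2,d2=ray(cs,*b)
    s=np.linalg.lstsq(np.c_[d1,-d2],o2-o1,rcond=None)[0]
    p,q=o1+d1*s[0],o2+d2*s[1]; return ((p+q)/2).round(4), np.linalg.norm(p-q).round(4)
T=lambda x,y:(180+x/3.3-.35,135+y/3.3-.35)
S=lambda x,y:(210+x/2.5-.3,130+y/2.5-.3)
E
python3 - <<'E'
from h import *
ct=ctrl.camera("top"); cs=ctrl.camera("scene")
print("cornersT",[at(ct,*T(*p),.131) for p in [(40,38),(400,60),(377,360)]])
print("cornersS",[at(cs,*S(*p),.131) for p in [(30,72),(222,25),(340,172),(122,238)]])
print("mouthsT",[at(ct,*T(*p),.097) for p in [(327,132),(320,213),(317,300)]])
print("handle T",[at(ct,*T(*p),.15) for p in [(358,160),(350,242)]],"S",[at(cs,*S(*p),.15) for p in [(190,182),(248,165)]])
print("potT",at(ct,*T(549,138),.085),"S",at(cs,*S(364,304),.085))
print("brush top",tri(ct,T(577,109),cs,S(378,228)), at(ct,*T(577,109),.195), at(cs,*S(378,228),.195))
for a,b in [((550,332),(214,402)),((622,296),(280,441)),((712,271),(347,500)),]:
  print("lid",tri(ct,T(*a),cs,S(*b)),at(ct,*T(*a),.037),at(cs,*S(*b),.037))
print("brown",at(ct,*T(678,464),.03))
print("trayT",[at(ct,*T(*p),.011) for p in [(488,256),(725,209),(758,326),(516,380)]])
E
```

```text
cornersT [array([0.742 , 0.2191, 0.131 ]), array([ 0.7167, -0.0943,  0.131 ]), array([ 0.4555, -0.0674,  0.131 ])]
cornersS [array([0.4844, 0.2353, 0.131 ]), array([0.7412, 0.2106, 0.131 ]), array([ 0.7121, -0.0979,  0.131 ]), array([ 0.4602, -0.0756,  0.131 ])]
mouthsT [array([ 0.6611, -0.0298,  0.097 ]), array([ 0.5882, -0.022 ,  0.097 ]), array([ 0.5109, -0.0177,  0.097 ])]
handle T [array([ 0.6252, -0.0547,  0.15  ]), array([ 0.5549, -0.0462,  0.15  ])] S [array([ 0.5515, -0.0526,  0.15  ]), array([ 0.6187, -0.0585,  0.15  ])]
potT [ 0.6543 -0.2303  0.085 ] S [ 0.6526 -0.2345  0.085 ]
brush top (array([ 0.6552, -0.2345,  0.1927]), np.float64(0.0028)) [ 0.656  -0.2347  0.195 ] [ 0.652 -0.236  0.195]
lid (array([ 0.4817, -0.2333,  0.0301]), np.float64(0.0021)) [ 0.4822 -0.2325  0.037 ] [ 0.4781 -0.2372  0.037 ]
lid (array([ 0.5145, -0.3021,  0.0302]), np.float64(0.0005)) [ 0.5141 -0.3006  0.037 ] [ 0.5115 -0.3056  0.037 ]
lid (array([ 0.5347, -0.3858,  0.0336]), np.float64(0.003)) [ 0.5357 -0.3855  0.037 ] [ 0.5318 -0.3868  0.037 ]
brown [ 0.3588 -0.3467  0.03  ]
trayT [array([ 0.557 , -0.1811,  0.011 ]), array([ 0.5975, -0.4087,  0.011 ]), array([ 0.4854, -0.4339,  0.011 ]), array([ 0.4395, -0.2033,  0.011 ])]
```

Measured: chest centre ≈ (0.599, 0.072), yaw ≈ −5.1°, handle ≈ (0.588, −0.053), pot ≈ (0.654, −0.232). The right half shows three pale circles at crop (327,132), (320,213), (317,300). I'll confirm whether they're jars once the cover is open. First move: align the tool to the chest and go above the cover handle.

Emit:
move_arm --moves '[{"roll":7.35,"gripper":45},{"roll":7.35},{"roll":7.35},{"x":-4.4,"y":-3.1},{"x":-4.4,"y":-3.1}]'

```text
validation failed for argument at $.mo...
```

Emit:
move_arm --moves '[{"x":-4.4,"y":-3.1},{"x":-4.4,"y":-3.1},{"x":-4.4,"y":-3.1},{"x":-4.4,"y":-3.1},{"x":-4.4,"y":-3.1}]'

```text
validation failed for argument at $.mo...
```

Emit:
move_arm --moves '[{"x":-4.4,"y":-3.1},{"x":-4.4,"y":-3.1},{"x":-4.4,"y":-3.1},{"x":-4.4,"y":-3.1},{"x":-4.4,"y":-3.1}]'

```text
validation failed for argument at $.mo...
```

```bash
cat >> h.py <<'E'
def st():
    o=ctrl.get_obs(); q=o["eef_rot"]; th=2*np.degrees(np.arctan2(q[2],q[1]))
    print("t",round(o["time_s"],2),"pos",o["eef_pos"].round(4),"th",th.round(2),"F",o["wrist_force"].round(1),"op",round(o["opening"],3),"q",o["q"].round(2))
    return o,np.radians(th)
def to(*p):
    o,th=st(); d=np.array(p)-o["eef_pos"]; c,s=np.cos(th),np.sin(th)
    print("tool delta cm x,y,z:",(100*np.array([d[0]*c+d[1]*s,d[0]*s-d[1]*c,-d[2]])).round(2))
E
python3 - <<'E'
from h import *
to(.588,-.053,.303)
E
```

```text
t 0.2 pos [ 0.1676 -0.5499  0.4041] th -73.05 F [-0.1  0.2 -0.1] op 0.999 q [-1.48  0.18  1.61  0.    1.35 -0.21]
tool delta cm x,y,z: [-35.28 -54.7   10.11]
```

Emit:
move_arm --moves '[{"gripper":45,"x":0,"y":0,"z":0,"roll":7.35},{"gripper":45,"x":0,"y":0,"z":0,"roll":7.35},{"gripper":45,"x":0,"y":0,"z":0,"roll":7.35},{"gripper":45,"x":-4.4,"y":-3.1,"z":0,"roll":0},{"gripper":45,"x":-4.4,"y":-3.1,"z":0,"roll":0}]'

```text
time_s: 0.82
eef_pos: [0.2375, -0.4671, 0.4043]
eef_rot: [0.0, -0.674, 0.738, 0.0]
wrist_force: [-0.2, -0.2, 0.4]
opening: 0.448
```

Emit:
move_arm --moves '[{"gripper":45,"x":-4.4,"y":-3.1,"z":0,"roll":0},{"gripper":45,"x":-4.4,"y":-3.1,"z":0,"roll":0},{"gripper":45,"x":-4.4,"y":-3.1,"z":0,"roll":0},{"gripper":45,"x":-4.4,"y":-3.1,"z":0,"roll":0},{"gripper":45,"x":-4.4,"y":-3.1,"z":0,"roll":0}]'

```text
time_s: 1.45
eef_pos: [0.412, -0.261, 0.4048]
eef_rot: [0.0, -0.675, 0.738, -0.0]
wrist_force: [1.0, -0.2, -0.0]
opening: 0.449
```

Emit:
move_arm --moves '[{"gripper":45,"x":-4.4,"y":-3.1,"z":0,"roll":0},{"gripper":45,"x":-4.4,"y":-3.1,"z":0,"roll":0},{"gripper":45,"x":-4.4,"y":-3.1,"z":0,"roll":0},{"gripper":45,"x":-4.4,"y":-3.1,"z":0,"roll":0},{"gripper":45,"x":-4.4,"y":-3.1,"z":0,"roll":0}]'

```text
time_s: 2.08
eef_pos: [0.586, -0.0556, 0.4046]
eef_rot: [-0.0, -0.675, 0.738, -0.0]
wrist_force: [0.6, -0.6, 0.2]
opening: 0.452
```

Run:
```python
from h import *
to(.588,-.053,.303)
```

```text
t 2.08 pos [ 0.586  -0.0556  0.4046] th 264.91 F [ 0.6 -0.6  0.2] op 0.452 q [-0.3   0.21  1.57 -0.    1.36  1.36]
tool delta cm x,y,z: [-0.28 -0.17 10.16]
```

Descend on the handle, grip it, then open.

Emit:
move_arm --moves '[{"gripper":45,"x":-0.3,"y":-0.2,"z":5,"roll":0},{"gripper":45,"x":0,"y":0,"z":4,"roll":0},{"gripper":45,"x":0,"y":0,"z":1.1,"roll":0},{"gripper":45,"x":0,"y":0,"z":0,"roll":0}]'

```text
time_s: 2.58
eef_pos: [0.5874, -0.0546, 0.3037]
eef_rot: [-0.0, -0.675, 0.738, 0.0]
wrist_force: [-0.5, -0.1, -0.1]
opening: 0.45
```

Emit:
move_arm --moves '[{"gripper":0,"x":0,"y":0,"z":0,"roll":0},{"gripper":0,"x":0,"y":0,"z":0,"roll":0},{"gripper":0,"x":0,"y":0,"z":0,"roll":0},{"gripper":0,"x":0,"y":0,"z":0,"roll":0}]'

```text
time_s: 3.08
eef_pos: [0.5881, -0.0546, 0.3061]
eef_rot: [0.001, -0.675, 0.738, -0.002]
wrist_force: [-1.3, 0.7, 7.2]
opening: 0.146
```

Run:
```python
from h import *
st()
```

```text
t 3.08 pos [ 0.5881 -0.0546  0.3061] th 264.91 F [-1.3  0.7  7.2] op 0.146 q [-0.29  0.32  1.65  0.    1.17  1.37]
```

Emit:
move_arm --moves '[{"gripper":0,"x":-1.5,"y":0,"z":-0.1,"roll":0},{"gripper":0,"x":-2,"y":0,"z":-0.1,"roll":0},{"gripper":0,"x":-2,"y":0,"z":0,"roll":0},{"gripper":0,"x":-2,"y":0,"z":0,"roll":0},{"gripper":0,"x":0,"y":0,"z":0,"roll":0}]'

```text
time_s: 3.7
eef_pos: [0.5947, 0.0231, 0.3062]
eef_rot: [0.001, -0.676, 0.737, -0.001]
wrist_force: [5.4, 0.3, -0.1]
opening: 0.146
```

Emit:
move_arm --moves '[{"gripper":0,"x":-1.5,"y":0,"z":0,"roll":0},{"gripper":0,"x":-1,"y":0,"z":0,"roll":0},{"gripper":0,"x":-1,"y":0,"z":0,"roll":0},{"gripper":0,"x":0,"y":0,"z":0,"roll":0}]'

```text
time_s: 4.2
eef_pos: [0.5975, 0.0533, 0.3062]
eef_rot: [-0.002, -0.675, 0.738, -0.003]
wrist_force: [0.3, -19.3, 1.4]
opening: 0.142
```

Run:
```python
from h import *
st()
```

```text
t 4.2 pos [0.5975 0.0533 0.3062] th 264.94 F [  0.3 -19.3   1.4] op 0.142 q [-0.11  0.34  1.62 -0.01  1.18  1.56]
```

Emit:
move_arm --moves '[{"gripper":0,"x":0.1,"y":0,"z":0,"roll":0},{"gripper":40,"x":0,"y":0,"z":0,"roll":0},{"gripper":40,"x":0,"y":0,"z":-0.5,"roll":0},{"gripper":40,"x":0,"y":0,"z":-5,"roll":0},{"gripper":40,"x":0,"y":0,"z":-5,"roll":0}]'

```text
time_s: 4.82
eef_pos: [0.5966, 0.0552, 0.4115]
eef_rot: [-0.001, -0.675, 0.738, 0.001]
wrist_force: [0.7, 0.4, -0.6]
opening: 0.4
```

Emit:
move_arm --moves '[{"gripper":40,"x":6,"y":0,"z":-2,"roll":0},{"gripper":40,"x":6,"y":0,"z":0,"roll":0},{"gripper":40,"x":6,"y":0,"z":0,"roll":0},{"gripper":40,"x":6,"y":0,"z":0,"roll":0},{"gripper":40,"x":5,"y":0,"z":0,"roll":0}]'

```text
time_s: 5.45
eef_pos: [0.571, -0.2351, 0.4308]
eef_rot: [0.0, -0.675, 0.738, 0.0]
wrist_force: [0.0, 0.7, 1.0]
opening: 0.402
```

Run:
```python
from h import *
st()
shot("top","t2",(180,135,420,285),3.3)
shot("scene","s2",(200,100,400,250),3.9)
```

```text
t 5.45 pos [ 0.571  -0.2351  0.4308] th 264.9 F [0.  0.7 1. ] op 0.402 q [-0.58  0.25  1.47  0.    1.42  1.08]
```

View pics/t2.png

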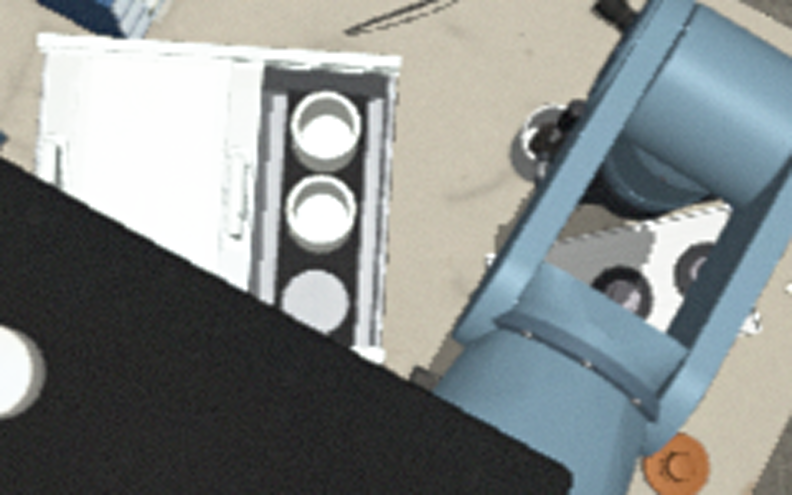

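View pics/s2.png

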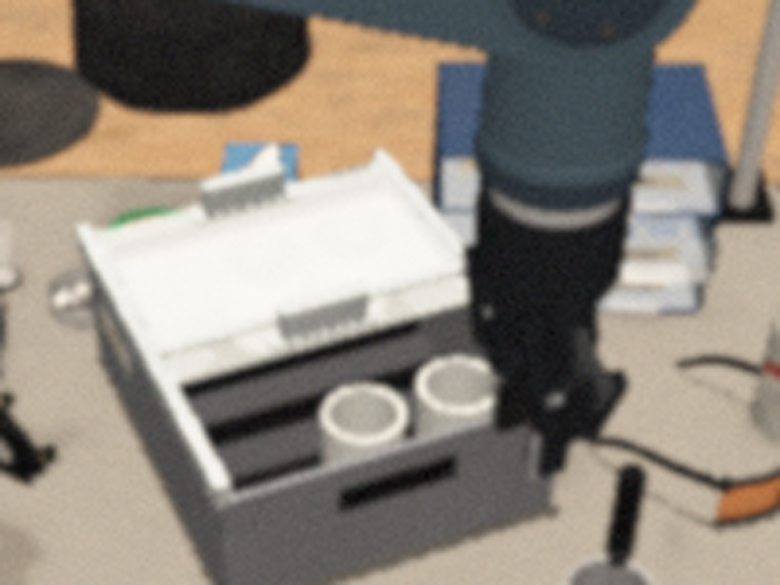

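Two open jars: jar 2 (top crop ~(320,211)) and jar 3 (~(326,126)). The near seat shows only a flat grey recess at (315,302), and the scene view confirms it is empty. The cover handle now sits next to the upper cover, so it is fully open. I'll fit the rims and work out the brush move.

Run:
```python
from h import *
ct=ctrl.camera("top"); cs=ctrl.camera("scene")
im=cv2.resize(cv2.imread("pics/t2_raw.png")[165:220,255:300],None,fx=8,fy=8,interpolation=cv2.INTER_CUBIC)
im2=cv2.resize(cv2.imread("pics/s2_raw.png")[185:225,275:335],None,fx=8,fy=8,interpolation=cv2.INTER_CUBIC)
h=max(im.shape[0],im2.shape[0]); pad=lambda a:cv2.copyMakeBorder(a,0,h-a.shape[0],0,0,0)
o=np.hstack([pad(im),pad(im2)])[:,:800]
# predicted rims overlay
for j,(x,y) in {"2":(.589,-.0235),"3":(.665,-.0305)}.items():
    for a in np.linspace(0,2*np.pi,40):
        p=(x+.03*np.cos(a),y+.03*np.sin(a),.097)
        u,v=px(ct,p); cv2.circle(o,(int((u-255+.5)*8),int((v-165+.5)*8)),1,(0,0,255),-1)
        u,v=px(cs,p); 
        if u>275: cv2.circle(o,(360+int((u-275+.5)*8),int((v-185+.5)*8)),1,(0,0,255),-1)
cv2.imwrite("pics/rim.png",o)
to(.654,-.2335,.431)
```

```text
t 5.65 pos [ 0.5712 -0.234   0.4303] th 264.82 F [ 0.7 -0.   0.2] op 0.399 q [-0.58  0.25  1.47  0.    1.42  1.08]
tool delta cm x,y,z: [-0.8  -8.24 -0.07]
```

View pics/rim.png

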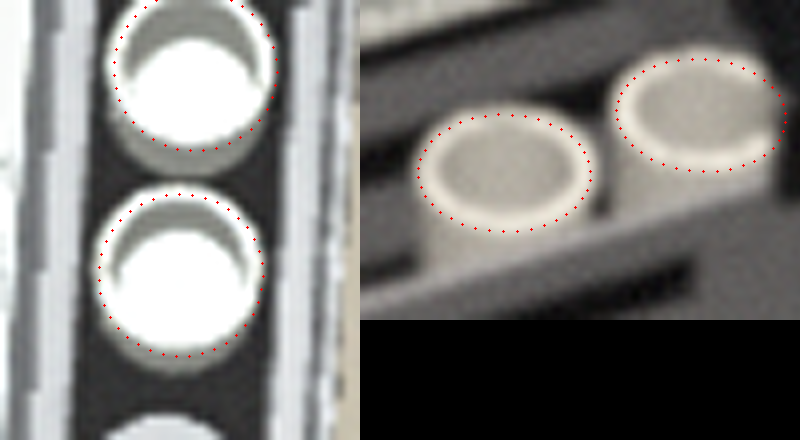

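Emit:
move_arm --moves '[{"gripper":65,"x":-0.4,"y":-4.1,"z":0,"roll":0},{"gripper":65,"x":-0.4,"y":-4.1,"z":0,"roll":0},{"gripper":65,"x":0,"y":0,"z":5,"roll":0},{"gripper":65,"x":0,"y":0,"z":5,"roll":0},{"gripper":65,"x":0,"y":0,"z":1,"roll":0}]'

```text
time_s: 6.28
eef_pos: [0.6529, -0.2302, 0.3159]
eef_rot: [-0.001, -0.676, 0.737, 0.004]
wrist_force: [0.6, -0.3, 0.2]
opening: 0.65
```

Emit:
move_arm --moves '[{"gripper":0,"x":0,"y":0,"z":0,"roll":0},{"gripper":0,"x":0,"y":0,"z":0,"roll":0},{"gripper":0,"x":0,"y":0,"z":0,"roll":0},{"gripper":0,"x":0,"y":0,"z":0,"roll":0}]'

```text
time_s: 6.78
eef_pos: [0.6545, -0.2338, 0.3239]
eef_rot: [0.001, -0.675, 0.738, -0.003]
wrist_force: [0.4, -0.1, 6.1]
opening: 0.192
```

Run:
```python
from h import *
st(); shot("scene","s3",(240,150,400,330),3.3)
```

```text
t 6.78 pos [ 0.6545 -0.2338  0.3239] th 264.88 F [ 0.4 -0.1  6.1] op 0.192 q [-0.51  0.51  1.34  0.    1.28  1.15]
```

View pics/s3.png

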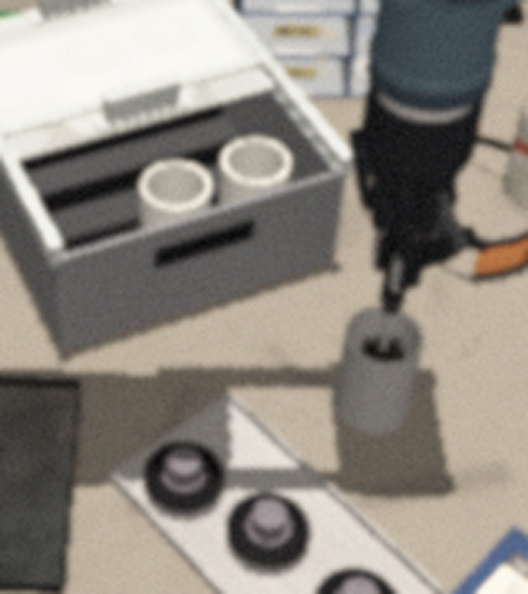

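Emit:
move_arm --moves '[{"gripper":0,"x":0,"y":0,"z":-4,"roll":0},{"gripper":0,"x":0,"y":0,"z":-5,"roll":0},{"gripper":0,"x":0,"y":0,"z":-5,"roll":0},{"gripper":0,"x":0,"y":0,"z":-3.8,"roll":0},{"gripper":0,"x":0,"y":0,"z":0,"roll":0}]'

```text
time_s: 7.45
eef_pos: [0.6538, -0.2335, 0.5044]
eef_rot: [0.001, -0.675, 0.738, -0.004]
wrist_force: [-1.0, 0.6, -1.1]
opening: 0.192
```

Emit:
move_arm --moves '[{"gripper":0,"x":-5.1,"y":2.05,"z":0,"roll":0},{"gripper":0,"x":-5.1,"y":2.05,"z":0,"roll":0},{"gripper":0,"x":-5.1,"y":2.05,"z":0,"roll":0},{"gripper":0,"x":-5.1,"y":2.05,"z":0,"roll":0},{"gripper":0,"x":0,"y":0,"z":0,"roll":0}]'

```text
time_s: 8.07
eef_pos: [0.5889, -0.0194, 0.4978]
eef_rot: [-0.0, -0.677, 0.736, 0.001]
wrist_force: [0.3, -0.5, -1.3]
opening: 0.193
```

Run:
```python
from h import *
to(.591,-.0217,.34)
ct=shot("top","t4",(180,135,330,255),2.6); cs=shot("scene","s4",(230,100,380,220),2.6)
a=cv2.imread("pics/t4.png"); b=cv2.imread("pics/s4.png"); cv2.imwrite("pics/b4.png",np.hstack([a,b]))
```

```text
t 8.07 pos [ 0.5889 -0.0194  0.4978] th 265.16 F [ 0.3 -0.5 -1.3] op 0.193 q [-0.23  0.15  1.45  0.    1.54  1.42]
tool delta cm x,y,z: [ 0.21 -0.22 15.78]
```

View pics/b4.png

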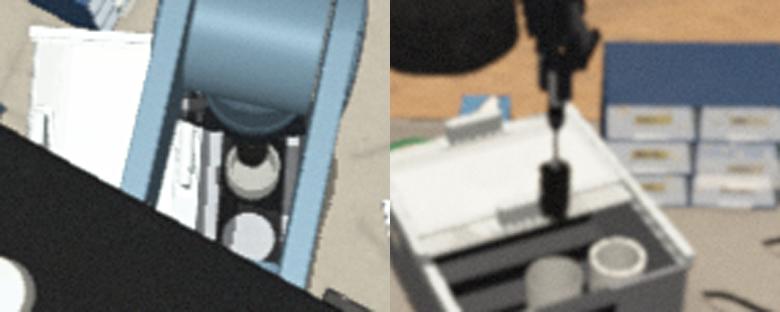

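Brush hangs straight above jar 2. Descending.

Emit:
move_arm --moves '[{"gripper":0,"x":0.2,"y":-0.2,"z":3,"roll":0},{"gripper":0,"x":0,"y":0,"z":4,"roll":0},{"gripper":0,"x":0,"y":0,"z":4,"roll":0},{"gripper":0,"x":0,"y":0,"z":3,"roll":0},{"gripper":0,"x":0,"y":0,"z":0,"roll":0}]'

```text
time_s: 8.8
eef_pos: [0.5912, -0.0263, 0.3549]
eef_rot: [-0.002, -0.674, 0.739, 0.003]
wrist_force: [0.2, 0.3, 0.4]
opening: 0.195
```

Emit:
move_arm --moves '[{"gripper":0,"x":0,"y":0,"z":1,"roll":0},{"gripper":0,"x":0,"y":0,"z":0.5,"roll":0},{"gripper":0,"x":0,"y":0,"z":0,"roll":0}]'

```text
time_s: 9.18
eef_pos: [0.5921, -0.0251, 0.3438]
eef_rot: [0.0, -0.675, 0.738, -0.0]
wrist_force: [-0.1, 0.5, -1.1]
opening: 0.192
```

Run:
```python
from h import *
to(.591,-.0217,.331)
```

```text
t 9.18 pos [ 0.5921 -0.0251  0.3438] th 264.9 F [-0.1  0.5 -1.1] op 0.192 q [-0.24  0.28  1.62 -0.    1.25  1.42]
tool delta cm x,y,z: [-0.33  0.14  1.28]
```

Emit:
move_arm --moves '[{"gripper":0,"x":-0.3,"y":0.1,"z":0.5,"roll":0},{"gripper":0,"x":0,"y":0,"z":0.4,"roll":0},{"gripper":0,"x":0,"y":0,"z":0,"roll":0}]'

```text
time_s: 9.55
eef_pos: [0.5915, -0.0218, 0.3349]
eef_rot: [0.0, -0.675, 0.738, -0.0]
wrist_force: [0.6, 0.5, 0.8]
opening: 0.192
```

Emit:
move_arm --moves '[{"gripper":0,"x":0,"y":0,"z":0.3,"roll":0},{"gripper":0,"x":0,"y":0,"z":0,"roll":0}]'

```text
time_s: 9.8
eef_pos: [0.5922, -0.0219, 0.3348]
eef_rot: [0.001, -0.675, 0.738, -0.002]
wrist_force: [-3.2, 1.7, 16.3]
opening: 0.191
```

Emit:
move_arm --moves '[{"gripper":0,"x":0,"y":0,"z":0.2,"roll":0},{"gripper":0,"x":0,"y":0,"z":0,"roll":0}]'

```text
time_s: 10.05
eef_pos: [0.5928, -0.0221, 0.3348]
eef_rot: [0.002, -0.675, 0.738, -0.003]
wrist_force: [-4.2, 1.4, 24.3]
opening: 0.193
```

Emit:
move_arm --moves '[{"gripper":0,"x":0,"y":0,"z":-3.5,"roll":0},{"gripper":0,"x":0,"y":0,"z":-3.5,"roll":0},{"gripper":0,"x":0,"y":0,"z":0,"roll":0},{"gripper":0,"x":0,"y":0,"z":3.4,"roll":0},{"gripper":0,"x":0,"y":0,"z":2.6,"roll":0}]'

```text
time_s: 10.68
eef_pos: [0.5905, -0.0217, 0.3369]
eef_rot: [-0.001, -0.675, 0.738, 0.001]
wrist_force: [-0.9, -0.4, 0.3]
opening: 0.197
```

Emit:
move_arm --moves '[{"gripper":0,"x":0,"y":0,"z":0.7,"roll":0},{"gripper":0,"x":0,"y":0,"z":0.3,"roll":0},{"gripper":0,"x":0,"y":0,"z":0,"roll":0}]'

```text
time_s: 11.05
eef_pos: [0.5925, -0.022, 0.3335]
eef_rot: [0.002, -0.675, 0.738, -0.002]
wrist_force: [-4.6, 1.0, 23.9]
opening: 0.194
```

Run:
```python
from h import *
to(.6665,-.0285,.52)
```

```text
t 11.05 pos [ 0.5925 -0.022   0.3335] th 264.91 F [-4.6  1.  23.9] op 0.194 q [-0.24  0.29  1.63  0.    1.22  1.42]
tool delta cm x,y,z: [ -0.    -7.43 -18.65]
```

Emit:
move_arm --moves '[{"gripper":0,"x":0,"y":0,"z":-4,"roll":0},{"gripper":0,"x":0,"y":0,"z":-5,"roll":0},{"gripper":0,"x":0,"y":0,"z":-4,"roll":0},{"gripper":0,"x":0,"y":-3.8,"z":0,"roll":0},{"gripper":0,"x":0,"y":-3.7,"z":0,"roll":0}]'

```text
time_s: 11.68
eef_pos: [0.6667, -0.0286, 0.459]
eef_rot: [-0.0, -0.675, 0.738, -0.0]
wrist_force: [0.0, -0.4, -0.6]
opening: 0.191
```

Emit:
move_arm --moves '[{"gripper":0,"x":0,"y":0,"z":0,"roll":0},{"gripper":0,"x":0,"y":0,"z":0,"roll":0}]'

```text
time_s: 11.92
eef_pos: [0.6655, -0.0285, 0.4577]
eef_rot: [-0.001, -0.675, 0.738, 0.001]
wrist_force: [-0.6, -0.5, -0.7]
opening: 0.192
```

Run:
```python
from h import *
to(.6665,-.0285,.335)
```

```text
t 11.93 pos [ 0.6655 -0.0285  0.4577] th 264.9 F [-0.6 -0.5 -0.7] op 0.192 q [-0.22  0.35  1.3  -0.    1.5   1.44]
tool delta cm x,y,z: [-1.000e-02 -1.000e-01  1.227e+01]
```

Emit:
move_arm --moves '[{"gripper":0,"x":0,"y":0,"z":4,"roll":0},{"gripper":0,"x":0,"y":0,"z":4,"roll":0},{"gripper":0,"x":0,"y":0,"z":3.2,"roll":0},{"gripper":0,"x":0,"y":0,"z":1,"roll":0},{"gripper":0,"x":0,"y":0,"z":0,"roll":0}]'

```text
time_s: 12.55
eef_pos: [0.6656, -0.0285, 0.3376]
eef_rot: [-0.0, -0.675, 0.738, 0.0]
wrist_force: [0.2, -0.2, -0.0]
opening: 0.198
```

Emit:
move_arm --moves '[{"gripper":0,"x":0,"y":0,"z":0.4,"roll":0},{"gripper":0,"x":0,"y":0,"z":0.2,"roll":0},{"gripper":0,"x":0,"y":0,"z":0,"roll":0}]'

```text
time_s: 12.92
eef_pos: [0.6665, -0.0287, 0.3336]
eef_rot: [0.001, -0.675, 0.738, -0.001]
wrist_force: [-0.7, 0.1, 6.4]
opening: 0.196
```

Emit:
move_arm --moves '[{"gripper":0,"x":0,"y":0,"z":0.3,"roll":0},{"gripper":0,"x":0,"y":0,"z":0,"roll":0}]'

```text
time_s: 13.18
eef_pos: [0.6671, -0.0287, 0.3335]
eef_rot: [0.002, -0.675, 0.738, -0.003]
wrist_force: [-4.2, 0.6, 17.6]
opening: 0.191
```

Emit:
move_arm --moves '[{"gripper":0,"x":0,"y":0,"z":-3.5,"roll":0},{"gripper":0,"x":0,"y":0,"z":-3.5,"roll":0},{"gripper":0,"x":0,"y":0,"z":0,"roll":0},{"gripper":0,"x":0,"y":0,"z":3.4,"roll":0},{"gripper":0,"x":0,"y":0,"z":2.6,"roll":0}]'

```text
time_s: 13.8
eef_pos: [0.6653, -0.0284, 0.3361]
eef_rot: [-0.001, -0.675, 0.738, 0.001]
wrist_force: [-0.1, 0.5, -0.8]
opening: 0.189
```

Emit:
move_arm --moves '[{"gripper":0,"x":0,"y":0,"z":0.7,"roll":0},{"gripper":0,"x":0,"y":0,"z":0.3,"roll":0},{"gripper":0,"x":0,"y":0,"z":0,"roll":0}]'

```text
time_s: 14.18
eef_pos: [0.6669, -0.0287, 0.3324]
eef_rot: [0.001, -0.675, 0.738, -0.002]
wrist_force: [-4.1, 1.5, 18.8]
opening: 0.194
```

Run:
```python
from h import *
to(.6545,-.2335,.49)
```

```text
t 14.18 pos [ 0.6669 -0.0287  0.3324] th 264.91 F [-4.1  1.5 18.8] op 0.194 q [-0.22  0.45  1.42  0.    1.27  1.44]
tool delta cm x,y,z: [ 20.51  -0.59 -15.76]
```

Both jars scrubbed to contact twice. Back over the pot.

Emit:
move_arm --moves '[{"gripper":0,"x":0,"y":0,"z":-4,"roll":0},{"gripper":0,"x":0,"y":0,"z":-6,"roll":0},{"gripper":0,"x":0,"y":0,"z":-6,"roll":0},{"gripper":0,"x":4,"y":-0.2,"z":0,"roll":0},{"gripper":0,"x":5.5,"y":-0.2,"z":0,"roll":0}]'

```text
time_s: 14.8
eef_pos: [0.6616, -0.1231, 0.4886]
eef_rot: [0.0, -0.676, 0.737, -0.0]
wrist_force: [0.9, 0.5, -0.9]
opening: 0.192
```

Emit:
move_arm --moves '[{"gripper":0,"x":5.5,"y":-0.2,"z":0,"roll":0},{"gripper":0,"x":5.5,"y":0,"z":0,"roll":0},{"gripper":0,"x":0,"y":0,"z":0,"roll":0},{"gripper":0,"x":0,"y":0,"z":0,"roll":0}]'

```text
time_s: 15.3
eef_pos: [0.6536, -0.2333, 0.4872]
eef_rot: [-0.0, -0.675, 0.738, 0.001]
wrist_force: [-0.5, -0.0, -0.9]
opening: 0.194
```

Run:
```python
from h import *
to(.6545,-.2335,.33)
shot("scene","s5",(240,150,400,330),3.3)
```

```text
t 15.3 pos [ 0.6536 -0.2333  0.4872] th 264.86 F [-0.5 -0.  -0.9] op 0.194 q [-0.51  0.4   1.17  0.    1.57  1.15]
tool delta cm x,y,z: [ 1.000e-02 -9.000e-02  1.572e+01]
```

View pics/s5.png

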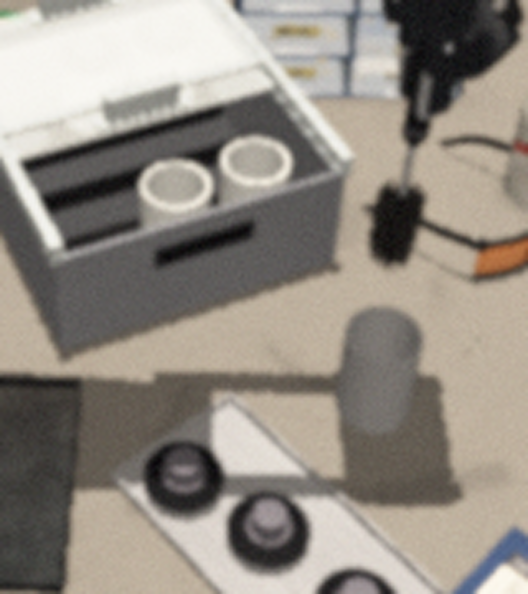

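Brush upright, jars unmoved. Lower into the pot.

Emit:
move_arm --moves '[{"gripper":0,"x":0,"y":-0.1,"z":4,"roll":0},{"gripper":0,"x":0,"y":0,"z":4,"roll":0},{"gripper":0,"x":0,"y":0,"z":4,"roll":0},{"gripper":0,"x":0,"y":0,"z":4,"roll":0},{"gripper":0,"x":0,"y":0,"z":0.3,"roll":0}]'

```text
time_s: 15.98
eef_pos: [0.6544, -0.2312, 0.3227]
eef_rot: [-0.001, -0.676, 0.737, 0.002]
wrist_force: [0.6, -0.1, -0.8]
opening: 0.195
```

Emit:
move_arm --moves '[{"gripper":0,"x":0,"y":0,"z":0.3,"roll":0},{"gripper":0,"x":0,"y":0,"z":0,"roll":0}]'

```text
time_s: 16.23
eef_pos: [0.6551, -0.2329, 0.3236]
eef_rot: [0.0, -0.675, 0.738, -0.001]
wrist_force: [-0.0, -0.1, -0.9]
opening: 0.194
```

Emit:
move_arm --moves '[{"gripper":0,"x":0,"y":0,"z":0.25,"roll":0},{"gripper":0,"x":0,"y":0,"z":0,"roll":0}]'

```text
time_s: 16.48
eef_pos: [0.655, -0.2335, 0.3211]
eef_rot: [0.0, -0.675, 0.738, -0.001]
wrist_force: [0.5, 0.4, 2.8]
opening: 0.193
```

Emit:
move_arm --moves '[{"gripper":45,"x":0,"y":0,"z":0,"roll":0},{"gripper":45,"x":0,"y":0,"z":0,"roll":0},{"gripper":45,"x":0,"y":0,"z":0,"roll":0},{"gripper":45,"x":0,"y":0,"z":-5,"roll":0},{"gripper":45,"x":0,"y":0,"z":-5,"roll":0}]'

```text
time_s: 17.1
eef_pos: [0.6545, -0.2333, 0.4201]
eef_rot: [-0.0, -0.675, 0.738, 0.001]
wrist_force: [1.0, 0.1, 1.3]
opening: 0.448
```

Run:
```python
from h import *
to(.5145,-.302,.35)
c=shot("top","t6"); d=shot("scene","s6",(200,130,400,370),2.4)
# grey-lilac buttons in both
for n,cm,roi in (("t6",c,(320,190,420,255)),("s6",d,(250,270,400,370))):
    im=cv2.imread(f"pics/{n}_raw.png"); x0,y0,x1,y1=roi
    r=im[y0:y1,x0:x1].astype(int); m=((r[...,0]-r[...,1]>6)&(r.sum(2)>200)&(r.sum(2)<640)).astype(np.uint8)
    k,l,s,ce=cv2.connectedComponentsWithStats(m)
    for i in range(1,k):
        if s[i,4]>25: u,v=ce[i]+(x0,y0); print(n,s[i],(u.round(1),v.round(1)),at(cm,u,v,.034))
```

```text
t 17.1 pos [ 0.6545 -0.2333  0.4201] th 264.9 F [1.  0.1 1.3] op 0.448 q [-0.51  0.43  1.25  0.    1.46  1.15]
tool delta cm x,y,z: [ 8.09 13.34  7.01]
t6 [   0    0  100   65 4194] (np.float64(354.1), np.float64(218.1)) [ 0.5346 -0.2589  0.034 ]
s6 [124  40  26  43 402] (np.float64(388.8), np.float64(332.3)) [ 0.6093 -0.4334  0.034 ]
```

View pics/s6.png

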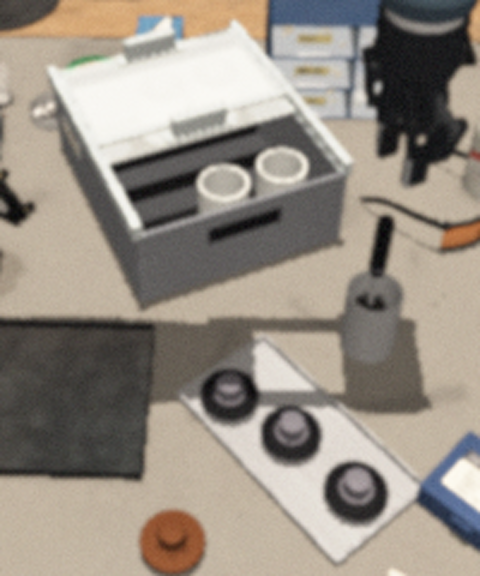

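Brush stands in the pot at (378,290) and the lids are where they were. I'll locate the lids by their black disc outlines.

```bash
cat >> h.py <<'E'
def discs(name,cm,roi,z=.017,thr=75):
    im=cv2.imread(name).max(2); x0,y0,x1,y1=roi
    m=(cv2.GaussianBlur(im,(3,3),0)[y0:y1,x0:x1]<thr).astype(np.uint8)
    for c in cv2.findContours(m,cv2.RETR_EXTERNAL,cv2.CHAIN_APPROX_NONE)[0]:
        if 120<cv2.contourArea(cv2.convexHull(c)):
            e=cv2.fitEllipse(cv2.convexHull(c)); u,v=e[0][0]+x0,e[0][1]+y0
            print(name,(round(u,1),round(v,1)),np.round(e[1],1),at(cm,u,v,z))
E
python3 - <<'E'
from h import *
c=ctrl.camera("top"); d=ctrl.camera("scene")
discs("pics/t0_raw.png",c,(325,200,415,250))
discs("pics/t6_raw.png",c,(325,200,415,250))
discs("pics/s0_raw.png",d,(275,275,370,350))
discs("pics/s6_raw.png",d,(275,275,370,350))
E
```

```text
pics/t0_raw.png (394.0, 217.8) [16.2 16.9] [ 0.5347 -0.3867  0.017 ]
pics/t6_raw.png (394.4, 217.9) [15.8 16. ] [ 0.5343 -0.3881  0.017 ]
pics/s0_raw.png (347.8, 334.8) [22.8 25.2] [ 0.5314 -0.3881  0.017 ]
pics/s0_raw.png (320.8, 310.8) [21.2 23.4] [ 0.5106 -0.3051  0.017 ]
pics/s0_raw.png (295.0, 294.5) [20.4 22.8] [ 0.479 -0.235  0.017]
pics/s6_raw.png (347.9, 334.8) [21.9 25. ] [ 0.5316 -0.3882  0.017 ]
pics/s6_raw.png (320.7, 310.6) [21.1 23. ] [ 0.5108 -0.3045  0.017 ]
pics/s6_raw.png (295.3, 293.8) [20.9 23.5] [ 0.4804 -0.2336  0.017 ]
```

Emit:
move_arm --moves '[{"gripper":55,"x":0.55,"y":5.75,"z":0,"roll":0},{"gripper":55,"x":0.55,"y":5.75,"z":0,"roll":0},{"gripper":55,"x":0.55,"y":5.75,"z":0,"roll":0},{"gripper":55,"x":0,"y":0,"z":6,"roll":0},{"gripper":55,"x":0,"y":0,"z":6,"roll":0}]'

```text
time_s: 17.92
eef_pos: [0.4804, -0.2343, 0.2987]
eef_rot: [0.0, -0.675, 0.738, -0.001]
wrist_force: [0.4, -0.1, 0.4]
opening: 0.554
```

Emit:
move_arm --moves '[{"gripper":55,"x":0,"y":0,"z":5,"roll":0},{"gripper":55,"x":0,"y":0,"z":3,"roll":0},{"gripper":55,"x":0,"y":0,"z":0,"roll":0},{"gripper":55,"x":0,"y":0,"z":0,"roll":0}]'

```text
time_s: 18.42
eef_pos: [0.4816, -0.2346, 0.2204]
eef_rot: [0.0, -0.675, 0.738, -0.0]
wrist_force: [0.2, 0.2, 1.2]
opening: 0.545
```

Run:
```python
from h import *
to(.481,-.2345,.196)
d=shot("scene","s7",(250,220,370,350),4.4)
discs("pics/s7_raw.png",d,(275,275,370,350))
```

```text
t 18.43 pos [ 0.4816 -0.2346  0.2204] th 264.9 F [0.2 0.2 1.2] op 0.545 q [-0.68  0.34  1.83 -0.    0.97  0.98]
tool delta cm x,y,z: [-0.01  0.06  2.44]
pics/s7_raw.png (347.8, 334.8) [22.1 25. ] [ 0.5314 -0.3882  0.017 ]
pics/s7_raw.png (320.2, 310.3) [21.1 24.3] [ 0.5101 -0.3034  0.017 ]
pics/s7_raw.png (297.7, 287.9) [27.5 34.3] [ 0.4947 -0.2208  0.017 ]
```

View pics/s7.png

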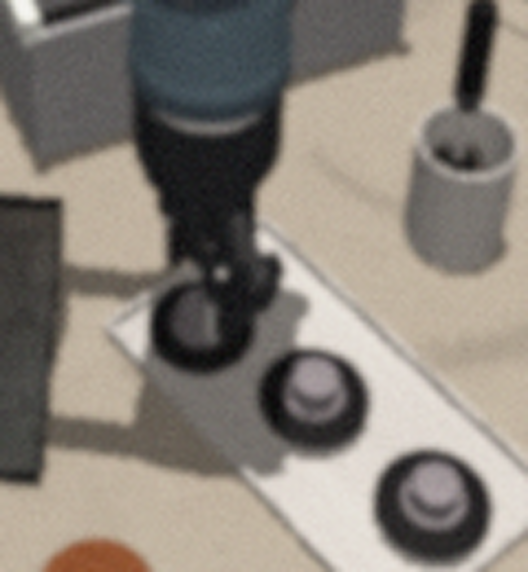

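The gripper straddles lid C's button, and the others are clear. Descend and close.

Emit:
move_arm --moves '[{"gripper":45,"x":0,"y":0,"z":1.5,"roll":0},{"gripper":45,"x":0,"y":0,"z":0.8,"roll":0},{"gripper":45,"x":0,"y":0,"z":0,"roll":0}]'

```text
time_s: 18.85
eef_pos: [0.4811, -0.2342, 0.1961]
eef_rot: [-0.0, -0.675, 0.738, 0.001]
wrist_force: [-0.3, -0.1, -0.2]
opening: 0.448
```

Emit:
move_arm --moves '[{"gripper":0,"x":0,"y":0,"z":0,"roll":0},{"gripper":0,"x":0,"y":0,"z":0,"roll":0},{"gripper":0,"x":0,"y":0,"z":0,"roll":0}]'

```text
time_s: 19.23
eef_pos: [0.4815, -0.2345, 0.1971]
eef_rot: [0.0, -0.675, 0.738, -0.0]
wrist_force: [0.4, -0.3, -0.7]
opening: 0.277
```

Run:
```python
from h import *
st()
```

```text
t 19.23 pos [ 0.4815 -0.2345  0.1971] th 264.9 F [ 0.4 -0.3 -0.7] op 0.277 q [-0.68  0.38  1.84 -0.    0.93  0.98]
```

Emit:
move_arm --moves '[{"gripper":45,"x":0,"y":0,"z":0,"roll":0},{"gripper":45,"x":0,"y":0,"z":0,"roll":-10},{"gripper":45,"x":0,"y":0,"z":0,"roll":-10},{"gripper":45,"x":0,"y":0,"z":0,"roll":-10},{"gripper":45,"x":0,"y":0,"z":0,"roll":-10}]'

```text
time_s: 19.85
eef_pos: [0.4815, -0.2345, 0.1971]
eef_rot: [0.0, 0.888, -0.46, 0.0]
wrist_force: [0.1, -0.5, -0.1]
opening: 0.449
```

Emit:
move_arm --moves '[{"gripper":45,"x":0,"y":0,"z":0,"roll":-10},{"gripper":45,"x":0,"y":0,"z":0,"roll":-10},{"gripper":45,"x":0,"y":0,"z":0,"roll":-10},{"gripper":45,"x":0,"y":0,"z":0,"roll":-10},{"gripper":45,"x":0,"y":0,"z":0,"roll":-10}]'

```text
time_s: 20.48
eef_pos: [0.4815, -0.2345, 0.1971]
eef_rot: [0.0, 0.999, -0.042, 0.0]
wrist_force: [-0.4, 0.4, -1.1]
opening: 0.451
```

Emit:
move_arm --moves '[{"gripper":0,"x":0,"y":0,"z":0,"roll":0},{"gripper":0,"x":0,"y":0,"z":0,"roll":0},{"gripper":0,"x":0,"y":0,"z":0,"roll":0},{"gripper":0,"x":0,"y":0,"z":0,"roll":0}]'

```text
time_s: 20.98
eef_pos: [0.4815, -0.2346, 0.1972]
eef_rot: [0.0, 0.999, -0.045, 0.0]
wrist_force: [-0.2, -0.2, 3.4]
opening: 0.272
```

Run:
```python
from h import *
st()
```

```text
t 20.98 pos [ 0.4815 -0.2346  0.1972] th -5.16 F [-0.2 -0.2  3.4] op 0.272 q [-0.68  0.38  1.84 -0.    0.93 -0.59]
```

```bash
cat >> h.py <<'E'
def rimfit(files,cm,x,y,z=.097,r=.030,d=.0018,span=.006):
    ims=[cv2.cvtColor(cv2.imread(f),cv2.COLOR_BGR2GRAY).astype(np.float32) for f in files]
    im=np.mean(ims,0).astype(np.float32); a=np.linspace(0,2*np.pi,120,endpoint=False)
    def samp(cx,cy,rr):
        P=np.array([px(cm,(cx+rr*np.cos(t),cy+rr*np.sin(t),z)) for t in a],np.float32)
        return cv2.remap(im,P[None,:,0],P[None,:,1],cv2.INTER_LINEAR)[0]
    g=np.arange(-span,span+1e-9,.0005)
    S=np.array([[np.mean(np.clip(samp(x+i,y+j,r-d)-samp(x+i,y+j,r+d),-10,60)) for j in g] for i in g])
    W=np.clip(S-S.max()*.9,0,None); I,J=np.meshgrid(g,g,indexing="ij")
    print(files,(round(x+(W*I).sum()/W.sum(),4),round(y+(W*J).sum()/W.sum(),4)),"score",S.max().round(1))
E
python3 - <<'E'
from h import *
c=ctrl.camera("top"); d=ctrl.camera("scene")
for j,(x,y) in ((2,(.591,-.022)),(3,(.6665,-.0285))):
    rimfit(["pics/t2_raw.png"],c,x,y)
    rimfit(["pics/s6_raw.png","pics/s7_raw.png"],d,x,y)
discs("pics/s6_raw.png",d,(275,275,370,350),.016)
E
```

```text
['pics/t2_raw.png'] (np.float64(0.5919), np.float64(-0.0226)) score 60.0
['pics/s6_raw.png', 'pics/s7_raw.png'] (np.float64(0.5907), np.float64(-0.0217)) score 20.7
['pics/t2_raw.png'] (np.float64(0.6676), np.float64(-0.0287)) score 60.0
['pics/s6_raw.png', 'pics/s7_raw.png'] (np.float64(0.6666), np.float64(-0.0285)) score 30.2
pics/s6_raw.png (347.9, 334.8) [21.9 25. ] [ 0.532  -0.3877  0.016 ]
pics/s6_raw.png (320.7, 310.6) [21.1 23. ] [ 0.5112 -0.304   0.016 ]
pics/s6_raw.png (295.3, 293.8) [20.9 23.5] [ 0.4808 -0.233   0.016 ]
```

Emit:
move_arm --moves '[{"gripper":0,"x":0,"y":0,"z":-3,"roll":0},{"gripper":0,"x":0,"y":0,"z":-5,"roll":0},{"gripper":0,"x":0,"y":0,"z":-5,"roll":0},{"gripper":0,"x":0,"y":0,"z":-4,"roll":0},{"gripper":0,"x":0,"y":0,"z":0,"roll":0}]'

```text
time_s: 21.7
eef_pos: [0.4823, -0.2351, 0.3705]
eef_rot: [0.002, 0.999, -0.045, 0.003]
wrist_force: [0.3, 0.2, -1.2]
opening: 0.271
```

Run:
```python
from h import *
st()
```

```text
t 21.7 pos [ 0.4823 -0.2351  0.3705] th -5.12 F [ 0.3  0.2 -1.2] op 0.271 q [-0.67  0.13  1.74  0.    1.27 -0.59]
```

Emit:
move_arm --moves '[{"gripper":0,"x":3.33,"y":-4.44,"z":0,"roll":0},{"gripper":0,"x":3.33,"y":-4.44,"z":0,"roll":0},{"gripper":0,"x":3.33,"y":-4.44,"z":0,"roll":0},{"gripper":0,"x":3.33,"y":-4.44,"z":0,"roll":0},{"gripper":0,"x":3.33,"y":-4.44,"z":0,"roll":0}]'

```text
time_s: 22.32
eef_pos: [0.6676, -0.0266, 0.3645]
eef_rot: [-0.0, 0.999, -0.045, -0.002]
wrist_force: [0.6, -1.4, -0.1]
opening: 0.271
```

Emit:
move_arm --moves '[{"gripper":0,"x":0,"y":0,"z":0,"roll":0},{"gripper":0,"x":0,"y":0,"z":0,"roll":0}]'

```text
time_s: 22.58
eef_pos: [0.6665, -0.0281, 0.3647]
eef_rot: [-0.0, 0.999, -0.044, -0.002]
wrist_force: [-0.1, 0.2, -0.6]
opening: 0.269
```

Run:
```python
from h import *
to(.6671,-.0287,.2805)
shot("scene","s8",(230,100,400,300),2.9)
```

```text
t 22.57 pos [ 0.6665 -0.0281  0.3647] th -5.07 F [-0.1  0.2 -0.6] op 0.269 q [-0.22  0.42  1.39 -0.    1.34 -0.13]
tool delta cm x,y,z: [0.07 0.06 8.42]
```

View pics/s8.png

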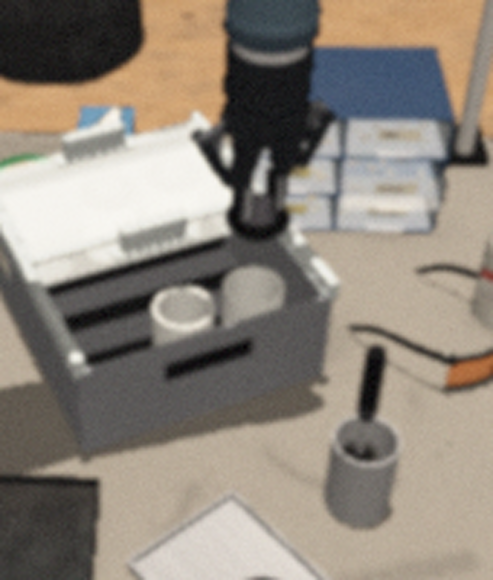

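The lid hangs squarely over jar 3. Lowering in stages.

Emit:
move_arm --moves '[{"gripper":0,"x":0.07,"y":0.06,"z":3,"roll":0},{"gripper":0,"x":0,"y":0,"z":3.5,"roll":0},{"gripper":0,"x":0,"y":0,"z":0,"roll":0},{"gripper":0,"x":0,"y":0,"z":0,"roll":0}]'

```text
time_s: 23.12
eef_pos: [0.6678, -0.0298, 0.3032]
eef_rot: [0.0, 0.999, -0.045, 0.001]
wrist_force: [0.7, -0.2, 0.1]
opening: 0.272
```

Run:
```python
from h import *
to(.6671,-.0287,.2805)
```

```text
t 23.12 pos [ 0.6678 -0.0298  0.3032] th -5.17 F [ 0.7 -0.2  0.1] op 0.272 q [-0.22  0.48  1.43 -0.    1.23 -0.13]
tool delta cm x,y,z: [-0.08 -0.1   2.27]
```

Emit:
move_arm --moves '[{"gripper":0,"x":-0.07,"y":-0.1,"z":0.7,"roll":0},{"gripper":0,"x":0,"y":0,"z":0,"roll":0},{"gripper":0,"x":0,"y":0,"z":0,"roll":0}]'

```text
time_s: 23.5
eef_pos: [0.6672, -0.0277, 0.2955]
eef_rot: [0.0, 0.999, -0.044, 0.0]
wrist_force: [1.4, -0.0, -0.1]
opening: 0.275
```

Emit:
move_arm --moves '[{"gripper":0,"x":0,"y":0,"z":0.5,"roll":0},{"gripper":0,"x":0,"y":0,"z":0,"roll":0}]'

```text
time_s: 23.75
eef_pos: [0.6668, -0.0277, 0.2893]
eef_rot: [-0.0, 0.999, -0.044, -0.001]
wrist_force: [-0.2, 0.4, -0.6]
opening: 0.272
```

Emit:
move_arm --moves '[{"gripper":0,"x":0,"y":0,"z":0.5,"roll":0},{"gripper":0,"x":0,"y":0,"z":0,"roll":0}]'

```text
time_s: 24.0
eef_pos: [0.6668, -0.0277, 0.2842]
eef_rot: [-0.0, 0.999, -0.045, -0.001]
wrist_force: [0.3, -0.2, -0.8]
opening: 0.269
```

Emit:
move_arm --moves '[{"gripper":0,"x":0,"y":0,"z":0.3,"roll":0},{"gripper":0,"x":0,"y":0,"z":0,"roll":0}]'

```text
time_s: 24.25
eef_pos: [0.667, -0.0278, 0.2816]
eef_rot: [-0.0, 0.999, -0.045, -0.0]
wrist_force: [0.2, -0.0, 0.2]
opening: 0.276
```

Emit:
move_arm --moves '[{"gripper":0,"x":0,"y":0,"z":0.15,"roll":0},{"gripper":0,"x":0,"y":0,"z":0,"roll":0}]'

```text
time_s: 24.5
eef_pos: [0.6672, -0.0278, 0.2811]
eef_rot: [0.0, 0.999, -0.045, 0.0]
wrist_force: [-1.3, 0.3, 3.0]
opening: 0.275
```

Emit:
move_arm --moves '[{"gripper":45,"x":0,"y":0,"z":0,"roll":0},{"gripper":45,"x":0,"y":0,"z":0,"roll":0},{"gripper":45,"x":0,"y":0,"z":-4,"roll":0},{"gripper":0,"x":0,"y":0,"z":0,"roll":0},{"gripper":0,"x":0,"y":0,"z":0,"roll":0}]'

```text
time_s: 25.12
eef_pos: [0.6669, -0.0277, 0.3202]
eef_rot: [-0.0, 0.999, -0.045, -0.0]
wrist_force: [0.8, -0.3, -2.1]
opening: 0.029
```

Emit:
move_arm --moves '[{"gripper":0,"x":0,"y":0,"z":0,"roll":0},{"gripper":0,"x":0,"y":0,"z":2,"roll":0},{"gripper":0,"x":0,"y":0,"z":0.8,"roll":0},{"gripper":0,"x":0,"y":0,"z":0,"roll":0}]'

```text
time_s: 25.62
eef_pos: [0.6665, -0.0277, 0.2905]
eef_rot: [-0.0, 0.999, -0.045, -0.001]
wrist_force: [-1.0, -0.8, 0.3]
opening: 0.003
```

Emit:
move_arm --moves '[{"gripper":0,"x":0,"y":0,"z":0.5,"roll":0},{"gripper":0,"x":0,"y":0,"z":0,"roll":0}]'

```text
time_s: 25.88
eef_pos: [0.667, -0.0277, 0.2872]
eef_rot: [-0.0, 0.999, -0.044, -0.0]
wrist_force: [-0.3, 0.1, 0.2]
opening: 0.0
```

Emit:
move_arm --moves '[{"gripper":0,"x":0,"y":0,"z":0.3,"roll":0},{"gripper":0,"x":0,"y":0,"z":0,"roll":0}]'

```text
time_s: 26.12
eef_pos: [0.6671, -0.0278, 0.2849]
eef_rot: [0.0, 0.999, -0.044, 0.0]
wrist_force: [-0.8, 0.5, 4.4]
opening: -0.005
```

Emit:
move_arm --moves '[{"gripper":0,"x":0,"y":0,"z":0.3,"roll":0},{"gripper":0,"x":0,"y":0,"z":0,"roll":0}]'

```text
time_s: 26.38
eef_pos: [0.6678, -0.0279, 0.2846]
eef_rot: [0.0, 0.999, -0.044, 0.002]
wrist_force: [-4.8, 1.9, 15.9]
opening: 0.002
```

Emit:
move_arm --moves '[{"gripper":0,"x":0,"y":0,"z":0.25,"roll":0},{"gripper":0,"x":0,"y":0,"z":0,"roll":0}]'

```text
time_s: 26.62
eef_pos: [0.6685, -0.028, 0.2848]
eef_rot: [0.001, 0.999, -0.044, 0.003]
wrist_force: [-8.0, 1.3, 26.7]
opening: -0.0
```

Emit:
move_arm --moves '[{"gripper":0,"x":0,"y":0,"z":-3,"roll":0},{"gripper":0,"x":0,"y":0,"z":-6,"roll":0},{"gripper":0,"x":0,"y":0,"z":-3,"roll":0},{"gripper":45,"x":0,"y":3,"z":0,"roll":0},{"gripper":45,"x":0,"y":6,"z":0,"roll":0}]'

```text
time_s: 27.25
eef_pos: [0.6593, -0.1162, 0.3994]
eef_rot: [-0.0, 0.999, -0.042, 0.001]
wrist_force: [0.2, -0.8, 0.5]
opening: 0.42
```

Emit:
move_arm --moves '[{"gripper":55,"x":-1,"y":6,"z":0,"roll":0},{"gripper":55,"x":-4,"y":3,"z":0,"roll":0},{"gripper":55,"x":0,"y":0,"z":0,"roll":0}]'

```text
time_s: 27.62
eef_pos: [0.5991, -0.205, 0.3981]
eef_rot: [-0.0, 0.999, -0.047, -0.001]
wrist_force: [0.5, 0.8, 0.1]
opening: 0.551
```

Run:
```python
from h import *
to(.5125,-.304,.225)
d=shot("scene","s9",(230,110,370,350),2.5)
discs("pics/s9_raw.png",d,(275,275,370,350),.016)
discs("pics/s9_raw.png",d,(295,180,345,210),.102)
c=shot("top","t9",(180,135,420,285),3.3)
discs("pics/t9_raw.png",c,(325,200,415,250),.016)
```

```text
t 27.62 pos [ 0.5991 -0.205   0.3981] th -5.34 F [0.5 0.8 0.1] op 0.551 q [-0.52  0.31  1.46 -0.    1.37 -0.42]
tool delta cm x,y,z: [-7.7  10.66 17.31]
pics/s9_raw.png (347.9, 334.8) [22. 25.] [ 0.532  -0.3878  0.016 ]
pics/s9_raw.png (320.7, 310.6) [21.2 22.9] [ 0.5111 -0.304   0.016 ]
pics/s9_raw.png (322.1, 193.4) [30.8 57. ] [ 0.6865 -0.0222  0.102 ]
pics/t9_raw.png (394.9, 217.5) [14.5 15.6] [ 0.5356 -0.39    0.016 ]
```

View pics/s9.png

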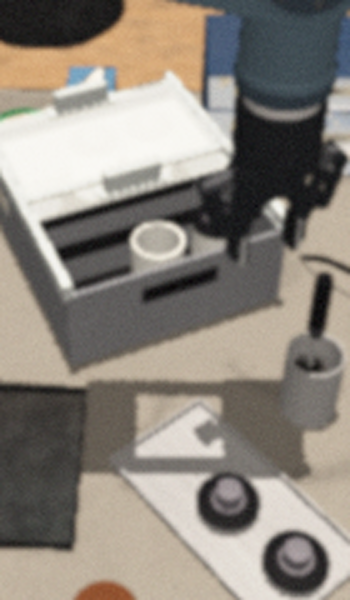

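Lid B is unmoved at ≈ (0.512, −0.3055). Fetch it the same way for jar 2.

Emit:
move_arm --moves '[{"gripper":55,"x":-3.9,"y":4,"z":0,"roll":0},{"gripper":55,"x":-3.85,"y":3.8,"z":0,"roll":0},{"gripper":55,"x":0,"y":3,"z":4,"roll":0},{"gripper":55,"x":0,"y":0,"z":6,"roll":0},{"gripper":55,"x":0,"y":0,"z":5,"roll":0}]'

```text
time_s: 28.35
eef_pos: [0.5151, -0.3028, 0.2471]
eef_rot: [0.0, 0.999, -0.044, 0.0]
wrist_force: [0.1, 0.2, 0.2]
opening: 0.55
```

Emit:
move_arm --moves '[{"gripper":50,"x":0,"y":0,"z":2.3,"roll":0},{"gripper":50,"x":0,"y":0,"z":0,"roll":0},{"gripper":50,"x":0,"y":0,"z":0,"roll":0}]'

```text
time_s: 28.72
eef_pos: [0.5156, -0.3032, 0.2272]
eef_rot: [0.001, 0.999, -0.044, 0.001]
wrist_force: [0.5, 0.3, -0.5]
opening: 0.5
```

Run:
```python
from h import *
to(.5118,-.3055,.197)
d=shot("scene","s10",(250,220,370,350),4.4)
discs("pics/s10_raw.png",d,(275,275,370,350),.016)
```

```text
t 28.73 pos [ 0.5156 -0.3032  0.2272] th -5.04 F [ 0.5  0.3 -0.5] op 0.5 q [-0.73  0.44  1.66  0.    1.03 -0.64]
tool delta cm x,y,z: [-0.36  0.26  3.02]
pics/s10_raw.png (347.3, 334.3) [22.5 26.5] [ 0.5316 -0.386   0.016 ]
pics/s10_raw.png (326.1, 290.8) [48.6 61.6] [ 0.5535 -0.2616  0.016 ]
```

Emit:
move_arm --moves '[{"gripper":50,"x":-0.35,"y":0.25,"z":0,"roll":0},{"gripper":50,"x":0,"y":0,"z":2,"roll":0},{"gripper":45,"x":0,"y":0,"z":1,"roll":0},{"gripper":45,"x":0,"y":0,"z":0,"roll":0}]'

```text
time_s: 29.28
eef_pos: [0.51, -0.305, 0.1941]
eef_rot: [-0.001, 0.999, -0.045, -0.001]
wrist_force: [0.2, 0.3, 0.4]
opening: 0.453
```

Emit:
move_arm --moves '[{"gripper":0,"x":0,"y":0,"z":0,"roll":0},{"gripper":0,"x":0,"y":0,"z":0,"roll":0},{"gripper":0,"x":0,"y":0,"z":0,"roll":0}]'

```text
time_s: 29.65
eef_pos: [0.5108, -0.3055, 0.1962]
eef_rot: [0.0, 0.999, -0.044, 0.0]
wrist_force: [0.6, -0.2, -0.0]
opening: 0.273
```

Run:
```python
from h import *
st()
```

```text
t 29.65 pos [ 0.5108 -0.3055  0.1962] th -5.1 F [ 0.6 -0.2 -0. ] op 0.273 q [-0.74  0.49  1.68 -0.    0.98 -0.65]
```

Rotate +90° and regrip to centre on the other axis.

Emit:
move_arm --moves '[{"gripper":45,"x":0,"y":0,"z":0,"roll":0},{"gripper":45,"x":0,"y":0,"z":0,"roll":10},{"gripper":45,"x":0,"y":0,"z":0,"roll":10},{"gripper":45,"x":0,"y":0,"z":0,"roll":10},{"gripper":45,"x":0,"y":0,"z":0,"roll":10}]'

```text
time_s: 30.28
eef_pos: [0.5108, -0.3055, 0.1962]
eef_rot: [0.0, 0.922, -0.386, 0.0]
wrist_force: [0.7, 0.4, -0.0]
opening: 0.452
```

Emit:
move_arm --moves '[{"gripper":45,"x":0,"y":0,"z":0,"roll":10},{"gripper":45,"x":0,"y":0,"z":0,"roll":10},{"gripper":45,"x":0,"y":0,"z":0,"roll":10},{"gripper":45,"x":0,"y":0,"z":0,"roll":10},{"gripper":45,"x":0,"y":0,"z":0,"roll":10}]'

```text
time_s: 30.9
eef_pos: [0.5108, -0.3055, 0.1961]
eef_rot: [0.0, -0.673, 0.74, -0.0]
wrist_force: [-0.4, -0.7, 0.1]
opening: 0.451
```

Emit:
move_arm --moves '[{"gripper":0,"x":0,"y":0,"z":0,"roll":0},{"gripper":0,"x":0,"y":0,"z":0,"roll":0},{"gripper":0,"x":0,"y":0,"z":0,"roll":0},{"gripper":0,"x":0,"y":0,"z":0,"roll":0}]'

```text
time_s: 31.4
eef_pos: [0.5109, -0.3056, 0.1963]
eef_rot: [0.0, -0.675, 0.738, -0.0]
wrist_force: [0.4, -0.0, 3.1]
opening: 0.275
```

Run:
```python
from h import *
to(.5914,-.0224,.365)
```

```text
t 31.4 pos [ 0.5109 -0.3056  0.1963] th 264.96 F [ 0.4 -0.   3.1] op 0.275 q [-0.74  0.49  1.68 -0.    0.98  0.92]
tool delta cm x,y,z: [-28.92  -5.53 -16.87]
```

Emit:
move_arm --moves '[{"gripper":0,"x":0,"y":0,"z":-3,"roll":0},{"gripper":0,"x":0,"y":0,"z":-5,"roll":0},{"gripper":0,"x":0,"y":0,"z":-5,"roll":0},{"gripper":0,"x":0,"y":0,"z":-4,"roll":0},{"gripper":0,"x":0,"y":0,"z":0,"roll":0}]'

```text
time_s: 32.02
eef_pos: [0.5115, -0.3061, 0.3699]
eef_rot: [0.0, -0.675, 0.738, -0.004]
wrist_force: [-0.6, -0.2, -0.3]
opening: 0.278
```

Emit:
move_arm --moves '[{"gripper":0,"x":-5.78,"y":-1.1,"z":0,"roll":0},{"gripper":0,"x":-5.78,"y":-1.1,"z":0,"roll":0},{"gripper":0,"x":-5.78,"y":-1.1,"z":0,"roll":0},{"gripper":0,"x":-5.78,"y":-1.1,"z":0,"roll":0},{"gripper":0,"x":-5.78,"y":-1.1,"z":0,"roll":0}]'

```text
time_s: 32.65
eef_pos: [0.5909, -0.0206, 0.364]
eef_rot: [-0.001, -0.675, 0.738, 0.001]
wrist_force: [-0.4, -0.0, -1.3]
opening: 0.272
```

Emit:
move_arm --moves '[{"gripper":0,"x":0,"y":0,"z":0,"roll":0},{"gripper":0,"x":0,"y":0,"z":0,"roll":0},{"gripper":0,"x":0,"y":0,"z":0,"roll":0}]'

```text
time_s: 33.02
eef_pos: [0.5909, -0.0238, 0.3652]
eef_rot: [-0.0, -0.674, 0.738, 0.0]
wrist_force: [-0.3, -0.1, 0.0]
opening: 0.274
```

Run:
```python
from h import *
to(.5914,-.0224,.303)
d=shot("scene","s11",(230,100,400,300),2.9)
rimfit(["pics/s11_raw.png"],d,.591,-.022)
discs("pics/s11_raw.png",d,(285,150,340,185),.19)
```

```text
t 33.02 pos [ 0.5909 -0.0238  0.3652] th 264.81 F [-0.3 -0.1  0. ] op 0.274 q [-0.24  0.25  1.6  -0.    1.29  1.42]
tool delta cm x,y,z: [-0.14 -0.04  6.22]
['pics/s11_raw.png'] (np.float64(0.5903), np.float64(-0.0224)) score 25.7
pics/s11_raw.png (295.3, 171.1) [25.7 56.4] [0.6136 0.0071 0.19  ]
```

Emit:
move_arm --moves '[{"gripper":0,"x":-0.12,"y":-0.02,"z":3,"roll":0},{"gripper":0,"x":0,"y":0,"z":3.2,"roll":0},{"gripper":0,"x":0,"y":0,"z":0,"roll":0},{"gripper":0,"x":0,"y":0,"z":0,"roll":0},{"gripper":0,"x":0,"y":0,"z":0,"roll":0}]'

```text
time_s: 33.7
eef_pos: [0.5922, -0.0218, 0.3058]
eef_rot: [0.001, -0.675, 0.738, -0.001]
wrist_force: [-1.0, 0.3, -0.0]
opening: 0.275
```

Run:
```python
from h import *
to(.5912,-.0226,.28)
```

```text
t 33.7 pos [ 0.5922 -0.0218  0.3058] th 264.87 F [-1.   0.3 -0. ] op 0.275 q [-0.24  0.32  1.65 -0.    1.17  1.42]
tool delta cm x,y,z: [0.09 0.09 2.58]
```

Emit:
move_arm --moves '[{"gripper":0,"x":0.05,"y":0.05,"z":1,"roll":0},{"gripper":0,"x":0,"y":0,"z":0,"roll":0},{"gripper":0,"x":0,"y":0,"z":0,"roll":0}]'

```text
time_s: 34.08
eef_pos: [0.5909, -0.0217, 0.2939]
eef_rot: [-0.0, -0.675, 0.738, 0.0]
wrist_force: [-0.0, 0.2, -1.5]
opening: 0.273
```

Emit:
move_arm --moves '[{"gripper":0,"x":0,"y":0,"z":0.6,"roll":0},{"gripper":0,"x":0,"y":0,"z":0,"roll":0}]'

```text
time_s: 34.33
eef_pos: [0.5907, -0.0217, 0.2873]
eef_rot: [-0.0, -0.675, 0.738, 0.0]
wrist_force: [0.6, -1.0, -0.6]
opening: 0.274
```

Emit:
move_arm --moves '[{"gripper":0,"x":0,"y":0,"z":0.5,"roll":0},{"gripper":0,"x":0,"y":0,"z":0,"roll":0}]'

```text
time_s: 34.58
eef_pos: [0.5908, -0.0217, 0.2824]
eef_rot: [-0.0, -0.675, 0.738, 0.0]
wrist_force: [-0.4, 0.5, -0.2]
opening: 0.269
```

Emit:
move_arm --moves '[{"gripper":0,"x":0,"y":0,"z":0.3,"roll":0},{"gripper":0,"x":0,"y":0,"z":0,"roll":0}]'

```text
time_s: 34.83
eef_pos: [0.591, -0.0218, 0.2799]
eef_rot: [0.0, -0.675, 0.738, -0.0]
wrist_force: [0.6, 1.2, 0.5]
opening: 0.271
```

Emit:
move_arm --moves '[{"gripper":0,"x":0,"y":0,"z":0.1,"roll":0},{"gripper":0,"x":0,"y":0,"z":0,"roll":0}]'

```text
time_s: 35.08
eef_pos: [0.5912, -0.0218, 0.2797]
eef_rot: [0.0, -0.675, 0.738, -0.0]
wrist_force: [-2.4, -0.1, 5.8]
opening: 0.273
```

Emit:
move_arm --moves '[{"gripper":45,"x":0,"y":0,"z":0,"roll":0},{"gripper":45,"x":0,"y":0,"z":0,"roll":0},{"gripper":45,"x":0,"y":0,"z":-4,"roll":0},{"gripper":0,"x":0,"y":0,"z":0,"roll":0},{"gripper":0,"x":0,"y":0,"z":0,"roll":0}]'

```text
time_s: 35.7
eef_pos: [0.5908, -0.0217, 0.3186]
eef_rot: [-0.0, -0.675, 0.738, 0.0]
wrist_force: [0.6, -0.2, -0.5]
opening: 0.029
```

Emit:
move_arm --moves '[{"gripper":0,"x":0,"y":0,"z":0,"roll":0},{"gripper":0,"x":0,"y":0,"z":2,"roll":0},{"gripper":0,"x":0,"y":0,"z":0.8,"roll":0},{"gripper":0,"x":0,"y":0,"z":0,"roll":0}]'

```text
time_s: 36.2
eef_pos: [0.5906, -0.0217, 0.2899]
eef_rot: [-0.001, -0.675, 0.738, 0.001]
wrist_force: [0.1, 0.1, 0.2]
opening: -0.003
```

Emit:
move_arm --moves '[{"gripper":0,"x":0,"y":0,"z":0.5,"roll":0},{"gripper":0,"x":0,"y":0,"z":0,"roll":0}]'

```text
time_s: 36.45
eef_pos: [0.591, -0.0218, 0.286]
eef_rot: [0.0, -0.675, 0.738, -0.0]
wrist_force: [-0.4, -0.3, 2.1]
opening: 0.005
```

Emit:
move_arm --moves '[{"gripper":0,"x":0,"y":0,"z":0.3,"roll":0},{"gripper":0,"x":0,"y":0,"z":0,"roll":0}]'

```text
time_s: 36.7
eef_pos: [0.5914, -0.0218, 0.2845]
eef_rot: [0.0, -0.675, 0.738, -0.001]
wrist_force: [-3.3, 0.5, 9.5]
opening: -0.001
```

Emit:
move_arm --moves '[{"gripper":0,"x":0,"y":0,"z":0.3,"roll":0},{"gripper":0,"x":0,"y":0,"z":0,"roll":0}]'

```text
time_s: 36.95
eef_pos: [0.5923, -0.022, 0.2846]
eef_rot: [0.001, -0.675, 0.738, -0.002]
wrist_force: [-7.3, 1.5, 25.6]
opening: -0.001
```

Run:
```python
from h import *
st()
```

```text
t 36.95 pos [ 0.5923 -0.022   0.2846] th 264.92 F [-7.3  1.5 25.6] op -0.001 q [-0.24  0.35  1.66 -0.    1.13  1.42]
```

Emit:
move_arm --moves '[{"gripper":0,"x":0,"y":0,"z":-4,"roll":0},{"gripper":0,"x":0,"y":0,"z":-6,"roll":0},{"gripper":40,"x":-3.9,"y":0.1,"z":-3,"roll":0},{"gripper":40,"x":-3.85,"y":0.05,"z":0,"roll":0},{"gripper":40,"x":0,"y":0,"z":0,"roll":0}]'

```text
time_s: 37.58
eef_pos: [0.5962, 0.0578, 0.4104]
eef_rot: [0.001, -0.676, 0.737, -0.0]
wrist_force: [-0.1, -0.2, 0.7]
opening: 0.398
```

Run:
```python
from h import *
to(.5968,.0545,.303)
d=shot("scene","s12",(230,130,350,230),6)
for x,y in ((.591,-.022),(.667,-.0285)): rimfit(["pics/s12_raw.png"],d,x,y,z=.103,r=.031)
```

```text
t 37.58 pos [0.5962 0.0578 0.4104] th 265.09 F [-0.1 -0.2  0.7] op 0.398 q [-0.1   0.23  1.54  0.    1.37  1.56]
tool delta cm x,y,z: [ 0.33 -0.08 10.74]
['pics/s12_raw.png'] (np.float64(nan), np.float64(nan)) score -2.4
['pics/s12_raw.png'] (np.float64(0.673), np.float64(-0.0345)) score 2.2h.py:47: RuntimeWarning: invalid value encountered in scalar divide
  print(files,(round(x+(W*I).sum()/W.sum(),4),round(y+(W*J).sum()/W.sum(),4)),"score",S.max().round(1))
```

View pics/s12.png

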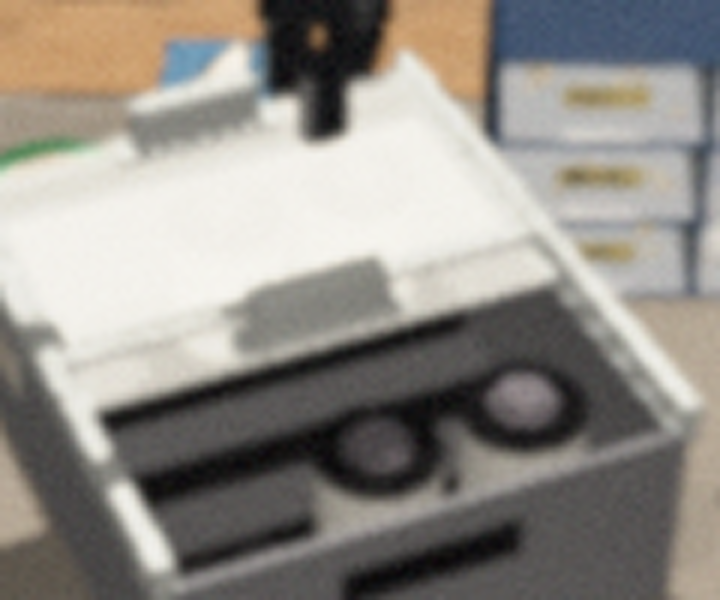

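Both lids sit level on the jars at (382,450) and (525,403), with buttons down. Now to close the cover: settle above its handle, go down and grip.

Emit:
move_arm --moves '[{"gripper":45,"x":0,"y":0,"z":5,"roll":0},{"gripper":45,"x":0,"y":0,"z":3,"roll":0},{"gripper":45,"x":0,"y":0,"z":0,"roll":0},{"gripper":45,"x":0,"y":0,"z":0,"roll":0}]'

```text
time_s: 38.12
eef_pos: [0.5969, 0.0548, 0.3311]
eef_rot: [0.0, -0.675, 0.738, -0.001]
wrist_force: [0.1, 0.9, 0.1]
opening: 0.449
```

Run:
```python
from h import *
to(.5968,.0545,.304)
```

```text
t 38.12 pos [0.5969 0.0548 0.3311] th 264.85 F [0.1 0.9 0.1] op 0.449 q [-0.11  0.31  1.61 -0.    1.22  1.55]
tool delta cm x,y,z: [0.03 0.01 2.71]
```

Emit:
move_arm --moves '[{"gripper":45,"x":0,"y":0,"z":2.5,"roll":0},{"gripper":45,"x":0,"y":0,"z":0,"roll":0},{"gripper":0,"x":0,"y":0,"z":0,"roll":0},{"gripper":0,"x":0,"y":0,"z":0,"roll":0},{"gripper":0,"x":0,"y":0,"z":0,"roll":0}]'

```text
time_s: 38.75
eef_pos: [0.5969, 0.0529, 0.3071]
eef_rot: [-0.002, -0.675, 0.738, -0.003]
wrist_force: [-4.1, -14.0, 4.4]
opening: 0.144
```

Emit:
move_arm --moves '[{"gripper":0,"x":1.5,"y":0,"z":0,"roll":0},{"gripper":0,"x":2,"y":0,"z":0,"roll":0},{"gripper":0,"x":2,"y":0,"z":0,"roll":0},{"gripper":0,"x":0,"y":0,"z":0,"roll":0}]'

```text
time_s: 39.25
eef_pos: [0.5921, -0.0013, 0.3071]
eef_rot: [0.001, -0.674, 0.738, -0.002]
wrist_force: [-1.3, -1.9, 6.3]
opening: 0.146
```

Run:
```python
from h import *
to(.588,-.0555,.306)
```

```text
t 39.25 pos [ 0.5921 -0.0013  0.3071] th 264.83 F [-1.3 -1.9  6.3] op 0.146 q [-0.2   0.32  1.65 -0.    1.17  1.46]
tool delta cm x,y,z: [ 5.44 -0.08  0.11]
```

Emit:
move_arm --moves '[{"gripper":0,"x":2,"y":0,"z":0,"roll":0},{"gripper":0,"x":2,"y":0,"z":0,"roll":0},{"gripper":0,"x":1.2,"y":0,"z":0,"roll":0},{"gripper":0,"x":0,"y":0,"z":0,"roll":0}]'

```text
time_s: 39.75
eef_pos: [0.5876, -0.0529, 0.3071]
eef_rot: [0.001, -0.675, 0.738, -0.002]
wrist_force: [0.9, -2.3, 5.1]
opening: 0.143
```

Emit:
move_arm --moves '[{"gripper":0,"x":0.3,"y":0,"z":0,"roll":0},{"gripper":0,"x":0,"y":0,"z":0,"roll":0}]'

```text
time_s: 40.0
eef_pos: [0.5874, -0.055, 0.3071]
eef_rot: [0.001, -0.675, 0.738, -0.002]
wrist_force: [-0.4, -1.1, 4.3]
opening: 0.144
```

Emit:
move_arm --moves '[{"gripper":0,"x":0.3,"y":0,"z":0,"roll":0},{"gripper":0,"x":0,"y":0,"z":0,"roll":0}]'

```text
time_s: 40.25
eef_pos: [0.5872, -0.0578, 0.3071]
eef_rot: [0.001, -0.675, 0.738, -0.002]
wrist_force: [0.3, 0.2, 5.8]
opening: 0.143
```

Emit:
move_arm --moves '[{"gripper":0,"x":0.2,"y":0,"z":0,"roll":0},{"gripper":0,"x":0,"y":0,"z":0,"roll":0}]'

```text
time_s: 40.5
eef_pos: [0.587, -0.0597, 0.3071]
eef_rot: [0.001, -0.675, 0.738, -0.002]
wrist_force: [0.5, 0.6, 5.1]
opening: 0.148
```

Emit:
move_arm --moves '[{"gripper":0,"x":0.2,"y":0,"z":0,"roll":0},{"gripper":0,"x":0,"y":0,"z":0,"roll":0}]'

```text
time_s: 40.75
eef_pos: [0.5869, -0.0603, 0.3071]
eef_rot: [0.002, -0.675, 0.738, -0.001]
wrist_force: [1.0, 8.0, 6.0]
opening: 0.146
```

Cover is at its shut stop (8 N, 112–113 mm total travel). Release, clear out and check.

Emit:
move_arm --moves '[{"gripper":45,"x":0,"y":0,"z":0,"roll":0},{"gripper":45,"x":0,"y":0,"z":0,"roll":0},{"gripper":45,"x":0,"y":0,"z":-4,"roll":0},{"gripper":45,"x":0,"y":0,"z":-6,"roll":0},{"gripper":45,"x":0,"y":4,"z":-2,"roll":0}]'

```text
time_s: 41.38
eef_pos: [0.5476, -0.0585, 0.4295]
eef_rot: [0.002, -0.675, 0.738, -0.004]
wrist_force: [-0.5, 0.1, 0.0]
opening: 0.448
```

Emit:
move_arm --moves '[{"gripper":45,"x":2,"y":5.8,"z":0,"roll":0},{"gripper":45,"x":3,"y":5,"z":0,"roll":0},{"gripper":45,"x":5,"y":3,"z":0,"roll":0},{"gripper":45,"x":6,"y":0,"z":0,"roll":0},{"gripper":45,"x":0,"y":0,"z":0,"roll":0}]'

```text
time_s: 42.0
eef_pos: [0.3934, -0.208, 0.4254]
eef_rot: [-0.0, -0.673, 0.74, -0.001]
wrist_force: [-0.0, 0.9, -0.8]
opening: 0.452
```

Run:
```python
from h import *
st()
c=shot("top","t13",(180,130,330,260),2.6); d=shot("scene","s13",(210,110,360,250),2.6)
a=cv2.imread("pics/t13.png"); b=cv2.imread("pics/s13.png"); h=max(a.shape[0],b.shape[0])
p=lambda q:cv2.copyMakeBorder(q,0,h-q.shape[0],0,0,0); cv2.imwrite("pics/b13.png",np.hstack([p(a),p(b)]))
```

```text
t 42.0 pos [ 0.3934 -0.208   0.4254] th 264.54 F [-0.   0.9 -0.8] op 0.452 q [-0.75 -0.14  1.89 -0.    1.39  0.91]
```

View pics/b13.png

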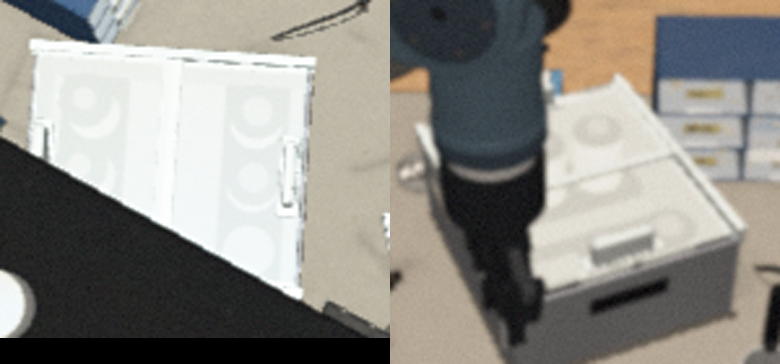

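Cover shut up to the right edge, jars lidded beneath it, tape and tin in place. One numeric check that the upper cover has not shifted, then hand in.

Run:
```python
from h import *
a=cv2.imread("pics/t0_raw.png",0).astype(np.float32); b=cv2.imread("pics/t13_raw.png",0).astype(np.float32)
for n,(x0,y0,x1,y1) in {"upper handle":(190,168,204,184),"lower handle":(278,178,300,215)}.items():
    r=cv2.matchTemplate(b[y0-5:y1+5,x0-5:x1+5],a[y0:y1,x0:x1],cv2.TM_CCOEFF_NORMED); m=cv2.minMaxLoc(r); print(n,"shift px",m[3][0]-5,m[3][1]-5,round(m[1],2))
st(); print(ctrl.hand_in())
```

```text
upper handle shift px 0 0 1.0
lower handle shift px 4 0 0.84
t 42.1 pos [ 0.3941 -0.205   0.4248] th 264.77 F [ 0.1  0.3 -0.1] op 0.447 q [-0.75 -0.14  1.89  0.    1.39  0.91]
the job is handed in; nothing more can be done
None
```

I handed the job in at 42 s. Both open jars are scrubbed, lidded and under the closed cover; `hand_in` gave no verdict.

- **Jars:** only jars 2 and 3 were there; the near seat was empty.
- **Scrubbing:** I took the brush from the pot and scrubbed jar 2, then jar 3. Each went down to floor contact, up 7 cm, and down to contact again (18–25 N each time). The brush is back upright in its pot.
- **Lids:** two black lids from the tray were centred by gripping twice at 90° and set on the jars without jamming. Each button was pressed to a hard stop at about 26 N, with the fingertips within 1 mm of the fully-down height. The picture before closing showed both lids level. I left the third tray lid and the brown look-alike alone.
- **Cover:** I slid it open to its stop, and at the end shut against its stop at 8 N; total travel was about 113 mm.

**Last checks:**
- The upper cover has not moved (0 px shift).
- The tin shows in place in the last picture. The tape was last seen in the picture before closing; the arm hid it at the end, and I never went near either.
- **One mismatch:** the lower cover's handle now stands about 4 px (roughly 1 cm) further right than at the start. The first opening stroke was also shorter (108 mm). I take this to mean the cover was not quite shut when the run began.
- **Not seen:** the button resistance barely showed until the last few millimetres, so the buttons may have been partly down from the gripping already.

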